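Set up the folding drying rack and lay the washed tools on it

ROBOT

A 7-joint arm with a two-finger parallel gripper is mounted at the origin on a cart in front of the work surface, level with it; the furniture and walls round the work are solid. World frame = base frame: x ahead of the robot, y to its left, z up, the work surface at z = 0. Lengths are in m, angles in rad, forces in N, time in s.
With the tool pointing down it reaches from about 0.425 to 0.925 m from the base axis. Payload 6.8 kg.
Tool frame: the origin (TCP) lies between the finger pads; the fingertips stand 19 mm ahead of it and the grasp point (between the pads) is the TCP; z points along the fingers, y is the line along which they close (so a half turn about z gives the same grasp; the last joint's range is limited). The gripper opens to 85 mm and grips with 20 to 120 N. Pads are 22 mm wide; open, the fingers measure 114 mm over their backs; the gripper's body (76 mm by 85 mm) begins 54 mm behind the grasp point. The pads swing forward as they close: fully open they stand 13 mm farther back than shut.
Start: joints at [-1.301, 0.477, 0.022, 1.555, -0.011, 1.109, -0.083], TCP at [0.249, 0.627, 0.25] pointing down, gripper open.
Joint ranges: [-2.96, 2.96], [-0.34, 2.1], [-1.41, 1.46], [0.24, 2.44], [-1.37, 4.51], [0.17, 1.92], [-2.96, 2.96]. Speed limits (rad/s): [2.39, 2.39, 3.14, 3.14, 3.14, 3.14, 3.14].

INTERFACE

Orientations are given as a unit quaternion [w, x, y, z].
In Python, from rig import ctrl gives the robot as it stands.
- The arm moves only by the tool servo_tool, never from a script. Its argument "increments" is one flat list of numbers, 7 for each row, row after row: the shift along the tool's x, y, z in mm, then the turn, a rotation vector about the tool's x, y, z in degrees, then the finger opening in mm, from 0 to 85.4. A call has 1 to 5 rows; each row shifts and turns the commanded pose from where the row before left it, along the tool's axes as they then stand; what a row does not reach is not made up. A row lasts 1/10 s, in which the tool goes at most 50 mm and 8.59 degrees, less where a joint would pass 70% of its speed; a pose out of reach is approached as far as the arm can. A call is refused whole if a number of a shift passes 50 or a number of a turn 8.59, either way. A call with a gripper value outside its range is refused whole. The fingers move at their own pace and stop on an object; "newtons" is the grip in N (left out, the last holds). Time passes only in rows, so rows that do not move let the fingers close. It gives the time, the measured TCP pose, the force, the opening and the grip force at its end, in the units of the state.
- ctrl.read_state(): the state, without advancing time (a new reading comes with each control period).
- ctrl.capture(name): name is "side" or "top" or "wrist"; returns a dict with "frame" (400x640x3 uint8, red, green, blue), "intrinsics" (3x3 intrinsics, pixels), "R" (3x3) and "t" (3): a world point X has camera coordinates R X + t. Camera axes: x right, y down, z forward; pixel columns grow to the right and rows downward; lengths in m; the calibration is good to about 2 mm. A picture is of the moment at which its call begins. There is no depth.
- ctrl.close_job(): hands the job in; it is judged then, once.
The state is a dict: "t": time; "joint_pos": joint angles; "joint_vel": joint speeds; "effort": joint torques, N m; "tcp_pos": TCP position; "eef_rot": TCP orientation; "wrist_force": force on the tool from outside, world axes, zero at the start; "wrist_torque": the same for the moment, N m; "opening": finger opening in m; "gripper_force": force on a finger pad.
Only numpy, scipy, OpenCV 4.12 (cv2) and the standard library are available. Lean on these libraries where they do the work, as an engineer would, in place of code of your own. Each camera call takes 0.05 s, during which the arm holds its last target. There are 200 camera calls.

TASK

Set up the folding drying rack for the washed tools: swing its loose rail out and drop the middle hole of the stay (the one with yellow paint) over the peg so that the opening is held, and slide the end stop up to the red line on the fixed rail and flip its red cam lever all the way over to clamp it. Only then lay every washed tool (flat scrapers and slim air pens; three or four are out) crosswise over both rails on the hinge side of the stop, each on its own with none touching another. Leave the white jar, the steel block and the other things on the bench where they stand.

Things in the scene. Friction and masses are not known exactly. Their poses are not given: they have to be found in the camera images.
- rack: fixed half of the drying rack, screwed down (foot plate 375 x 58 x 6 mm, hinge post, end post). Origin on the table on the upright hinge axis; x along the fixed rail to the open end (mouth), y to the side to which the swing rail opens. Both grey rails start at the axis, are level, 8 mm wide, 16 mm tall, tops 74 mm above the table; fixed rail 12 to 294 mm, swing rail 12 to 352 mm from the axis
- swing_rail (a joint): opening angle (rad) of the loose grey rail about the hinge axis: the angle between the two rails; 0 = on the fixed rail, grows as it swings to the rack's +y; range 0 to 0.78; light friction (0.1 N m), stays where it is left. Each stay hole holds one angle: inner 0.36, middle (yellow) 0.50, outer 0.64 rad
- rail_knob (a point): black pull knob (18 mm diameter, 29 mm tall upright cylinder) on top of the swing rail near its outer end, 338 mm from the hinge axis; point on its axis, 100 mm above the table, 11 mm below its top
- stay_swivel (a joint): swivel angle (rad) of the stay bar about the upright axis of its pivot post, which stands on the swing rail 300 mm from the hinge axis: 0 = folded back along the swing rail with its knob toward the hinge (starts -0.2 to 0); grows as the bar swings inward over the gap toward the peg (counterclockwise from above); seated on the peg in the middle hole it reads 1.32; range -0.25 to 1.9; nearly free
- stay (a joint): lift angle (rad) of the stay bar about a level axis through the pivot post, 78.5 mm above the table (the bar's mid thickness): 0 = level (its lowest, where it rests by its own weight 0.11 kg, also when nothing is under it), grows as the knob end is raised; range 0 to 0.9. 0 with a hole round the peg = seated; it reads about 0.1 when the bar lies on the peg's tip
- stay_knob (a point): black upright knob (17 mm diameter, 25 mm tall) at the free end of the steel stay bar, 216 mm from the stay's pivot; point on its axis 22.5 mm above the bar's mid plane (its top is 11 mm higher, the bar's top face 20 mm lower). The bar is 25 mm wide and 5 mm thick, with three 13 mm holes at 107.6, 148.4 and 188.6 mm from the pivot
- stay_hole (a point): centre of the middle hole (yellow paint round it), 148.4 mm from the pivot, at the bar's underside
- peg (a point): foot of the steel peg (8 mm diameter, rounded tip, stands 16 mm up) on the end post of the fixed rail, 300 mm from the hinge axis; the point lies at the shoulder on which the bar's underside comes to rest, 75.5 mm above the table
- end_stop (a joint): position (m) of the grey end stop along the fixed rail; grows toward the mouth; range 0 to 0.130; 0.113 is at the red line; slides with about 2.5 N while the cam lever is open and holds against about 20 N once it is clamped
- stop_face (a point): the stop's hinge-side face, at the fixed rail's top and middle line; axes like the rack's. It is one side of the grey lug to pinch along the rail: 18 mm long, 24 mm wide, from 4 to 30 mm above the rail top. Behind it, to the mouth, the block goes on for 22 mm at 4 mm above the rail top; the block is 26 mm wide and reaches 18 mm below the rail top
- red_line (a point): mouth-side edge of the 3 mm red line round the fixed rail, on the rail top, 228 mm from the hinge axis; the stop face belongs here
- cam_lever (a joint): angle (rad) of the stop's red cam lever about an upright axis: 0 = open, straight out from the fixed rail on the side away from the swing rail (rack -y); grows as its tip swings toward the hinge (clockwise from above), up to 1.68, alongside the rail. Binds from about 0.8, springs back if let go before about 1.5, snaps over centre and holds after that; about 3 N at the tip
- lever_pivot (a point): upright axis of the cam lever, 13 mm to the mouth from the stop face and 19 mm from the fixed rail's middle line, at the lever's mid height (9.5 mm below the rail top, 64.5 mm above the table). The red lever is 9 mm wide, 9 mm tall and its rounded tip end lies 54 mm from this axis
- scraper_a: one of two equal black flat bar scrapers, 190 x 28 x 8 mm, 0.11 kg, lying flat on the table (on thin grey-blue draining mats, under 1 mm); origin under its centre (absent in some starts)
- scraper_a_mid (a point): the scraper's balance point at mid thickness (4 mm up); x along its length; 18 to 28 mm wide here
- scraper_b: one of two equal black flat bar scrapers, 190 x 28 x 8 mm, 0.11 kg, lying flat on the table (on thin grey-blue draining mats, under 1 mm); origin under its centre (absent in some starts)
- scraper_b_mid (a point): the scraper's balance point at mid thickness (4 mm up); x along its length; 18 to 28 mm wide here
- black_pen: slim black air pen, round, 12 mm thick, 128 mm long, 0.05 kg; origin under its centre; can roll (absent in some starts)
- black_pen_mid (a point): middle of the black pen on its axis, 5.5 mm above its underside; x along its length
- silver_pen: slim silver air pen, round, 12 mm thick, 128 mm long, 0.05 kg; origin under its centre; can roll (absent in some starts)
- silver_pen_mid (a point): middle of the silver pen on its axis, 5.5 mm above its underside; x along its length
- white_jar: white lidded jar, 73 mm thick, 58 mm tall, bystander; origin under its centre
- steel_block: small square steel bench block, 56 x 56 x 19 mm, bystander; origin under its centre

How it is judged:
By the outcome, as a careful person would: the job done as asked, in the order asked, and still so for the second after the job is handed in, with the robot touching nothing.
Of scraper_a, scraper_b, black_pen, silver_pen only 3 to 4 are there at a start; the rules pass over those that are not, and their reading is None.
At some moment in a run one of scraper_a, scraper_b may be knocked a few centimetres aside while the robot is not near it.
Once in a run the grip may slacken for a moment while it holds something.
It also fails if it takes over 210 s, if anything falls off the work surface, if the arm or the gripper's body presses on something with over 40 N, if the wrist force passes 120 N, or if a joint passes its speed limit or range.

## Working session

There is one attempt and no reset: what is moved stays moved. The work goes in short steps, Python scripts to look and compute and a tool call to move; the robot and the scene stay as the last step left them, time stands still between calls to the robot, and variables do not carry over. Pictures are saved under pics/ and viewed, at most 14 in all, crops included, and the job is handed in when it is done.

Besides the shell and the picture viewer there is one more tool, called after ">>>" by a JSON object that holds its "method" and its "body". servo_tool: Moves the arm, as the interface text tells. Its arguments: {"type":"object","properties":{"increments":{"type":"array"},"newtons":{"type":"number"}},"required":["increments"]}

```bash
ls; mkdir -p pics
cat > h.py <<'E'
import numpy as np, cv2
from rig import ctrl
def cap(n,fn=None):
    c=ctrl.capture(n)
    c={k:(np.array(v)) for k,v in c.items()}
    if fn: cv2.imwrite('pics/'+fn+'.png',cv2.cvtColor(c['frame'],cv2.COLOR_RGB2BGR)); np.savez('pics/'+fn+'.npz',**c)
    return c
def ray(c,u,v,z):
    d=c['R'].T@np.linalg.inv(c['intrinsics'])@np.array([u,v,1.]); o=-c['R'].T@c['t']
    return o+d*(z-o[2])/d[2]
def proj(c,X):
    p=c['intrinsics']@(c['R']@np.array(X,float)+c['t']); return p[:2]/p[2]
E
python3 - <<'E'
from h import *
for n in('top','side'):
    c=cap(n,n+'0'); print(n,c['intrinsics'].round(1).tolist(),(-c['R'].T@c['t']).round(3),c['R'].round(2).tolist())
s=ctrl.read_state(); print(s)
E
```

```text
pics
top [[367.4, 0.0, 315.2], [0.0, 367.4, 199.9], [0.0, 0.0, 1.0]] [0.428 0.012 1.179] [[0.0, -1.0, 0.02], [-0.99, -0.0, -0.11], [0.11, -0.02, -0.99]]
side [[440.7, 0.0, 329.3], [0.0, 440.7, 202.8], [0.0, 0.0, 1.0]] [ 0.61  -1.228  0.686] [[1.0, 0.02, -0.01], [0.0, -0.44, -0.9], [-0.02, 0.9, -0.44]]
{'t': 0.1, 'joint_pos': array([-1.3011125 ,  0.47771694,  0.02234559,  1.55632163, -0.01147721,
        1.10931268, -0.0831261 ]), 'joint_vel': array([ 0.00182112, -0.00202147, -0.00033758, -0.00304373, -0.00056285,
        0.00062248, -0.00048236]), 'effort': array([ 5.29846424e-03, -5.97755384e+01,  1.61427431e+00, -2.81951988e+01,
        1.29506900e-02,  5.11998383e-03, -1.58790118e-05]), 'tcp_pos': array([0.24881495, 0.62693953, 0.24943639]), 'eef_rot': array([-8.37900292e-05,  1.87769686e-01,  9.82212747e-01, -8.10842194e-04]), 'wrist_force': array([-0.32298066, -0.46051986, -0.02340558]), 'wrist_torque': array([ 0.03980843, -0.03744213,  0.02894905]), 'gripper_force': 0.0, 'opening': 0.08532440816865994}
```

View pics/top0.png

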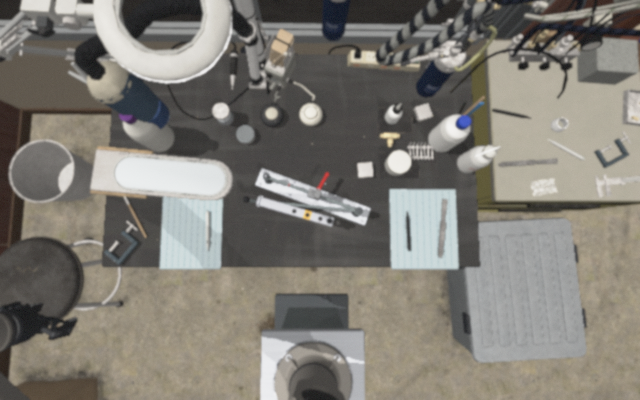

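View pics/side0.png

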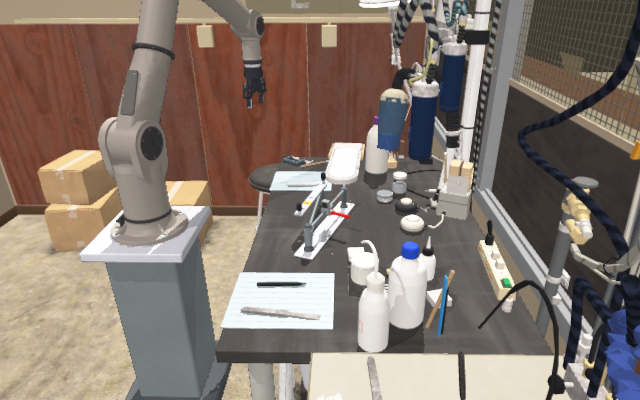

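The top view shows the rack at about (255-370, 170-225), with the hinge on the right and the lever at (322,182). It also shows a silver pen at (209,230), a black pen at (408,230) and a scraper at (442,228). I'll enlarge these.

Run:
```python
from h import *
a=cv2.imread('pics/top0.png')
cv2.imwrite('pics/z1.png',cv2.resize(a[160:240,235:385],None,fx=5.3,fy=5.3,interpolation=cv2.INTER_CUBIC))
b=cv2.imread('pics/side0.png')
cv2.imwrite('pics/z2.png',cv2.resize(b[165:265,280:380],None,fx=6,fy=6,interpolation=cv2.INTER_CUBIC))
```

```text
(no output)
```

View pics/z1.png

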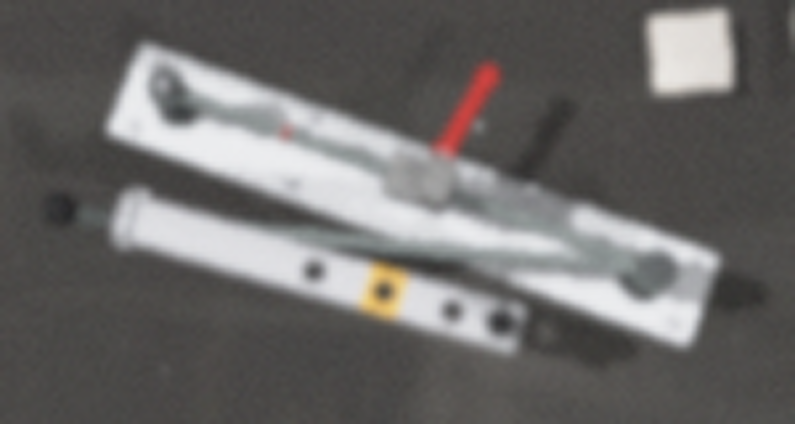

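View pics/z2.png

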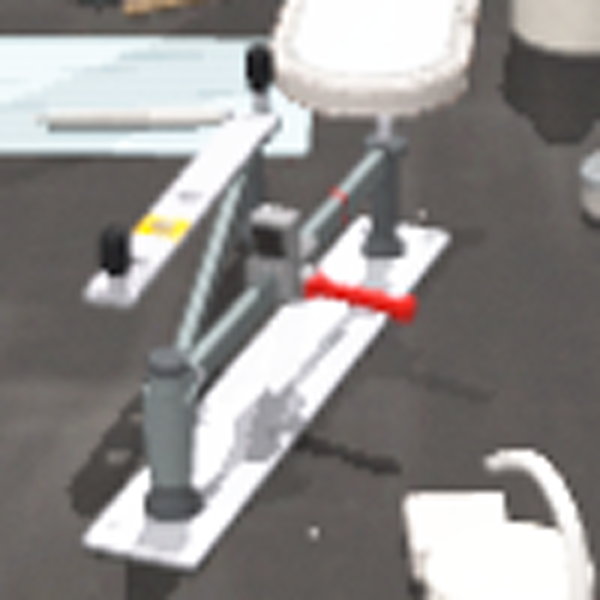

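```bash
cat >> h.py <<'E'
def load(fn): return dict(np.load('pics/'+fn+'.npz'))
def tri(c1,p1,c2,p2):
    A=[];
    for c,p in((c1,p1),(c2,p2)):
        P=c['intrinsics']@np.c_[c['R'],c['t']]
        A+= [p[0]*P[2]-P[0],p[1]*P[2]-P[1]]
    X=np.linalg.svd(np.array(A))[2][-1]; X=X[:3]/X[3]
    return X,np.linalg.norm(proj(c1,X)-p1),np.linalg.norm(proj(c2,X)-p2)
E
python3 - <<'E'
from h import *
t=load('top0');s=load('side0')
z1=lambda u,v:(235+u/5.3-.4,160+v/5.3-.4)
z2=lambda u,v:(280+u/6-.4,165+v/6-.4)
P={}
for n,p,z in [('hinge',(650,272),.08),('peg',(170,90),.085),('redline',(286,131),.074),('rknob',(60,208),.111),('sknob',(502,321),.112),('hole_y',(384,291),.081),('pivot',(128,215),.081),('levertip',(488,75),.069),('stop',(420,180),.1),('block',(690,50),.019)]:
    P[n]=ray(t,*z1(*p),z); print(n,P[n].round(4))
for n,p,q in [('hinge',(650,272),(172,360)),('rknob',(60,208),(258,70)),('sknob',(502,321),(115,250)),('hole',(384,291),(163,228)),('red',(286,131),(338,195))]:
    print('tri',n,*tri(t,z1(*p),s,z2(*q)))
print('armrest near end',tri(t,(232,178),s,z2(370,110)))
h=P['hinge'];
for n in('peg','redline','rknob','pivot','sknob'): d=P[n]-h; print(n,np.hypot(*d[:2]),np.arctan2(d[1],d[0]))
for n,box in [('L',(185,200,222,262)),('R',(392,195,458,262))]:
    pass
f=t['frame'].astype(int)
# tools on mats
for n,(u0,v0,u1,v1) in [('silver',(166,203,219,263)),('black',(394,195,424,263)),('scr',(428,195,455,263))]:
    r=f[v0:v1,u0:u1]; bg=np.median(r.reshape(-1,3),0); m=((np.abs(r-bg).sum(2)>75)).astype(np.uint8)
    k,l,st,ce=cv2.connectedComponentsWithStats(m); 
    for i in range(1,k):
        if st[i,4]<25: continue
        pts=np.argwhere(l==i)[:,::-1].astype(np.float32)+[u0,v0]
        (cx,cy),wh,_=cv2.minAreaRect(pts.astype(np.float32)); d=cv2.fitLine(pts.astype(np.float32),cv2.DIST_L2,0,.01,.01).ravel()[:2]
        z=.006;a=ray(t,*(ce[i]+[u0,v0]),z); b=ray(t,*(np.array([cx,cy])),z);e=ray(t,cx+20*d[0],cy+20*d[1],z)-b
        print(n,st[i],a.round(4),b.round(4),np.array(wh),'ang',np.arctan2(e[1],e[0]).round(3))
E
```

```text
hinge [ 0.5172 -0.1323  0.08  ]
peg [0.6197 0.1404 0.085 ]
redline [0.5981 0.075  0.074 ]
rknob [0.5491 0.1967 0.111 ]
sknob [ 0.4874 -0.0465  0.112 ]
hole_y [0.5059 0.0185 0.081 ]
pivot [0.5487 0.1634 0.081 ]
levertip [ 0.6321 -0.0411  0.069 ]
stop [ 0.5667 -0.0015  0.1   ]
block [ 0.6572 -0.1661  0.019 ]
tri hinge [ 0.52002545 -0.13178545  0.08137847] 0.9910737973337234 0.7258192317805927
tri rknob [0.55105749 0.19987628 0.09236151] 0.05720720188252257 0.03366045582236514
tri sknob [ 0.48834349 -0.0472345   0.09754338] 0.03913936292104447 0.026685022740788197
tri hole [0.50688774 0.01856364 0.07774282] 0.2399842666528931 0.15859969295099025
tri red [0.59875193 0.07517199 0.07068808] 0.0415936024016169 0.026943309039268913
armrest near end (array([0.61880094, 0.25249548, 0.04479333]), np.float64(0.9605709877182761), np.float64(0.5709758899778729))
peg 0.29128390367419055 1.2110895276800895
redline 0.22248628311003774 1.1984507554395387
rknob 0.3304889930714833 1.4740010201435074
pivot 0.29735637394880254 1.4647337866709573
sknob 0.09082417397255567 1.904507992980613
silver [ 41   9   5  39 113] [0.4539 0.3281 0.006 ] [0.4582 0.3291 0.006 ] [38.  4.] ang 0.009
black [ 11  16   7  41 218] [ 0.4569 -0.3036  0.006 ] [ 0.4593 -0.3035  0.006 ] [40.15494919  5.62379503] ang -3.115
scr [  9   4  11  59 385] [ 0.4652 -0.4133  0.006 ] [ 0.469  -0.4137  0.006 ] [ 7.79666471 58.47498703] ang -0.119
```

```bash
cat >> h.py <<'E'
from scipy.spatial.transform import Rotation as Ro
def Rd(a,tilt=0,axis=None):
    R=np.c_[[-np.sin(a),np.cos(a),0],[np.cos(a),np.sin(a),0],[0,0,-1.]]
    return R if axis is None else Ro.from_rotvec(tilt*np.array(axis)).as_matrix()@R
def tcp():
    s=ctrl.read_state(); q=s['eef_rot']; return s,np.array(s['tcp_pos']),Ro.from_quat([q[1],q[2],q[3],q[0]]).as_matrix()
def near(R,p,a):
    "closing angle a or a+pi, nearest to current"
    c=np.arctan2(R[1,1],R[0,1]); k=np.round((c-a)/np.pi); return a+k*np.pi
def plan(wps,step=40,deg=8,rmm=.5,rdeg=.5,start=None):
    "wps: (pos,R,opening[,minrows])"
    s,p,R=tcp()
    if start: p,R=start
    rows=[]
    for w in wps:
        P,Rt,o=w[:3]; P=np.array(P,float)
        rv=Ro.from_matrix(R.T@Rt).as_rotvec()
        n=int(max(np.ceil(np.linalg.norm(P-p)*1e3/step),np.ceil(np.degrees(np.linalg.norm(rv))/deg),w[3] if len(w)>3 else 1))
        p0,R0=p.copy(),R.copy()
        for i in range(1,n+1):
            f=i/n; pi=p0+f*(P-p0); Ri=R0@Ro.from_rotvec(rv*f).as_matrix()
            d=np.round(R.T@(pi-p)*1e3/rmm)*rmm; t=np.round(np.degrees(Ro.from_matrix(R.T@Ri).as_rotvec())/rdeg)*rdeg
            rows.append(list(d+0.)+list(t+0.)+[o])
            p=p+R@d/1e3; R=R@Ro.from_rotvec(np.radians(t)).as_matrix()
    for i in range(0,len(rows),5): print('['+', '.join(','.join('%g'%(0 if x==0 else x) for x in r) for r in rows[i:i+5])+']')
    print('end',p.round(4),R[:,1].round(3))
    return p,R
H=np.array([.5166,-.1363]); YAW=1.205
def pol(r,a,z): return np.array([H[0]+r*np.cos(a),H[1]+r*np.sin(a),z])
E
python3 - <<'E'
from h import *
s,p,R=tcp()
k=np.array([.5505,.199]); 
a=near(R,p,1.4735+np.pi/2); print(a)
a=1.4735-np.pi/2
plan([((.5505,.199,.2),Rd(a),50)])
E
```

```text
-0.09729632679489653
[-31.5,-20.5,3.5,0,0,5.5,50, -33,-17.5,3.5,0,0,5,50, -34.5,-14.5,3.5,0,0,5.5,50, -35.5,-11,4,0,0,5,50, -36.5,-7.5,3.5,0,0,5.5,50]
[-37.5,-4.5,3.5,0,0,5,50, -37,-1,3.5,0,0,5.5,50, -37.5,2.5,3.5,0,0,5,50, -37,5.5,3.5,0,0,5.5,50, -36,9.5,3.5,0,0,5.5,50]
[-35.5,12.5,4,0,0,5,50, -34,16,3.5,0,0,5.5,50, -32,18.5,3.5,0,0,5,50, -30.5,22,3.5,0,0,5.5,50]
end [0.5507 0.1991 0.2   ] [ 0.995 -0.098 -0.   ]
```

>>> {"method": "servo_tool", "body": {"increments": [-31.5,-20.5,3.5,0,0,5.5,50,-33,-17.5,3.5,0,0,5,50,-34.5,-14.5,3.5,0,0,5.5,50,-35.5,-11,4,0,0,5,50,-36.5,-7.5,3.5,0,0,5.5,50]}}

```text
t: 0.6
tcp_pos: [0.3573, 0.4732, 0.2318]
eef_rot: [-0.0, 0.41, 0.912, -0.0]
wrist_force: [-0.1, -0.9, -0.8]
opening: 0.05
gripper_force: 0.0
```

>>> {"method": "servo_tool", "body": {"increments": [-37.5,-4.5,3.5,0,0,5,50,-37,-1,3.5,0,0,5.5,50,-37.5,2.5,3.5,0,0,5,50,-37,5.5,3.5,0,0,5.5,50,-36,9.5,3.5,0,0,5.5,50]}}

```text
t: 1.1
tcp_pos: [0.4649, 0.3205, 0.2145]
eef_rot: [-0.0, 0.608, 0.794, -0.0]
wrist_force: [0.6, 0.4, -0.0]
opening: 0.0504
gripper_force: 0.0
```

>>> {"method": "servo_tool", "body": {"increments": [-35.5,12.5,4,0,0,5,50,-34,16,3.5,0,0,5.5,50,-32,18.5,3.5,0,0,5,50,-30.5,22,3.5,0,0,5.5,50,0,0,0,0,0,0,50]}}

```text
t: 1.6
tcp_pos: [0.5533, 0.1933, 0.1999]
eef_rot: [0.002, 0.745, 0.667, -0.001]
wrist_force: [0.5, -0.2, 0.7]
opening: 0.0499
gripper_force: 0.0
```

Run:
```python
from h import *
s,p,R=tcp(); print(p,R[:,1],s['joint_pos'].round(2))
c=cap('wrist','w1'); print(c['intrinsics'],proj(c,pol(.338,1.4735,.111)),proj(c,pol(.3,YAW,.0915)),(-c['R'].T@c['t']))
```

```text
[0.55331392 0.19329484 0.1999485 ] [ 0.99403444 -0.10905699  0.00144874] [-0.78  0.41  0.43  1.85 -0.2   0.93 -0.36]
[[318.96716988   0.         320.42949555]
 [  0.         318.96716988 200.27799371]
 [  0.           0.           1.        ]] [315.35418708 204.83622795] [414.9406705  252.78059786] [0.56061459 0.27272907 0.32332837]
```

View pics/w1.png

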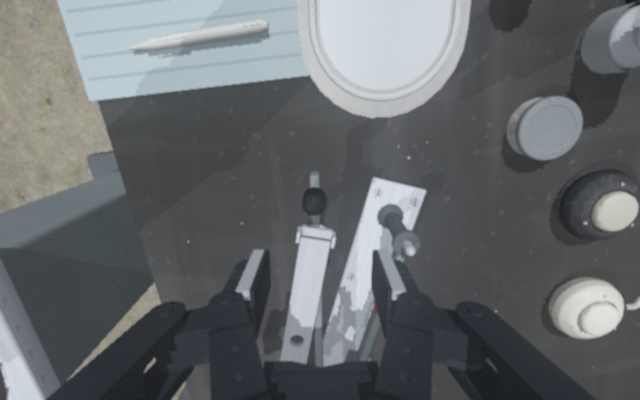

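The wrist view shows the rail knob top at (314,201) and the peg tip at (410,250), both within about 4 px of the prediction.

Run:
```python
from h import *
c=load('w1')
k=ray(c,314,201,.111); g=ray(c,409,250,.0905); print(k,g, g-pol(.3,YAW,.0905))
t=k[:2]; d=t-H; print(np.hypot(*d),np.arctan2(*d[::-1]))
s,p,R=tcp()
st=plan([((k[0],k[1],.15),Rd(-.1),50),((k[0],k[1],.101),Rd(-.1),50,3)])
a0=np.arctan2(*d[::-1]); r=np.hypot(*d)
print('swing')
plan([(pol(r,a,.101),Rd(a-np.pi/2),0) for a in np.linspace(a0,1.705,8)[1:]],start=st)
```

```text
[0.54881246 0.20303342 0.111     ] [0.61943145 0.14634197 0.0905    ] [-0.00447647  0.00249021  0.        ]
0.34085893725262983 1.4761512998371287
[3,-2,25,0,0,0,50, 3.5,-1.5,25,0,0,0,50, 0,0,16.5,0,0,0,50, 0,0,16,0,0,0,50, 0,0,16.5,0,0,0,50]
end [0.549  0.203  0.1009] [ 0.995 -0.104  0.   ]
swing
[-0.5,-11.5,0,0,0,-2.5,0, 0,-11,0,0,0,-2,0, 0,-11,0,0,0,-1.5,0, -0.5,-11.5,0,0,0,-2,0, 0,-11,0,0,0,-2,0]
[0,-11,0,0,0,-2,0, -0.5,-11,0,0,0,-1.5,0]
end [0.4712 0.2013 0.1009] [ 0.991  0.131 -0.   ]
```

>>> {"method": "servo_tool", "body": {"increments": [3,-2,25,0,0,0,50,3.5,-1.5,25,0,0,0,50,0,0,16.5,0,0,0,50,0,0,16,0,0,0,50,0,0,16.5,0,0,0,50], "newtons": 30}}

```text
t: 2.15
tcp_pos: [0.547, 0.2081, 0.1004]
eef_rot: [-0.001, 0.74, 0.673, -0.0]
wrist_force: [-0.2, 0.3, 0.0]
opening: 0.0501
gripper_force: 0.0
```

>>> {"method": "servo_tool", "body": {"increments": [0,0,0,0,0,0,0,0,0,0,0,0,0,0,0,0,0,0,0,0,0,0,0,0,0,0,0,0,0,0,0,0,0,0,0]}}

```text
t: 2.65
tcp_pos: [0.5481, 0.2072, 0.1018]
eef_rot: [-0.0, 0.741, 0.672, 0.001]
wrist_force: [1.2, 1.6, -1.2]
opening: 0.0169
gripper_force: 29.9
```

>>> {"method": "servo_tool", "body": {"increments": [-0.5,-11.5,0,0,0,-2.5,0,0,-11,0,0,0,-2,0,0,-11,0,0,0,-1.5,0,-0.5,-11.5,0,0,0,-2,0,0,-11,0,0,0,-2,0]}}

```text
t: 3.15
tcp_pos: [0.4911, 0.2074, 0.1017]
eef_rot: [-0.0, 0.678, 0.735, 0.001]
wrist_force: [-1.0, 3.3, 1.8]
opening: 0.0164
gripper_force: 31.3
```

>>> {"method": "servo_tool", "body": {"increments": [0,-11,0,0,0,-2,0,-0.5,-11,0,0,0,-1.5,0,0,0,0,0,0,0,0,0,0,0,0,0,0,0]}}

```text
t: 3.55
tcp_pos: [0.4694, 0.205, 0.1018]
eef_rot: [-0.0, 0.656, 0.755, 0.001]
wrist_force: [-1.6, 4.7, 4.0]
opening: 0.0169
gripper_force: 31.5
```

>>> {"method": "servo_tool", "body": {"increments": [0,0,0,0,0,0,50,0,0,0,0,0,0,50,0,0,-30,0,0,0,50,0,0,-40,0,0,0,50,0,0,-40,0,0,0,50]}}

```text
t: 4.05
tcp_pos: [0.4696, 0.2027, 0.2117]
eef_rot: [0.0, 0.657, 0.754, -0.002]
wrist_force: [1.1, 0.5, -0.1]
opening: 0.0498
gripper_force: 0.0
```

>>> {"method": "servo_tool", "body": {"increments": [-45,25,-10,0,0,0,50,-45,25,0,0,0,0,50,-45,0,0,0,0,0,50,0,0,0,0,0,0,50,0,0,0,0,0,0,50]}}

```text
t: 4.55
tcp_pos: [0.5354, 0.0783, 0.2203]
eef_rot: [-0.0, 0.658, 0.753, -0.001]
wrist_force: [-0.2, 1.4, -1.2]
opening: 0.0502
gripper_force: 0.0
```

Run:
```python
from h import *
s,p,R=tcp(); print(p,R[:,1],s['joint_pos'].round(2))
c=cap('wrist','w2'); cap('top','top2')
a=cv2.imread('pics/top2.png')
w=cv2.imread('pics/w2.png')
cv2.imwrite('pics/z3.png',np.vstack([cv2.resize(a[155:240,240:385],(680,400),interpolation=cv2.INTER_CUBIC),np.pad(w,((0,0),(0,40),(0,0)))[::1]])[:, :])
cv2.imwrite('pics/z3.png',cv2.resize(cv2.imread('pics/z3.png'),(510,600),interpolation=cv2.INTER_AREA))
```

```text
[0.53537295 0.07829407 0.22034171] [ 0.99111192  0.13302391 -0.00133978] [-0.62  0.31  0.44  1.93 -0.16  0.94  0.03]
```

View pics/z3.png

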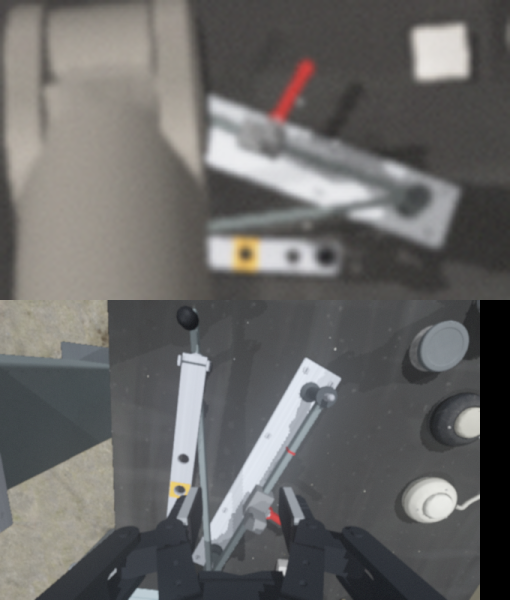

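Run:
```python
from h import *
c=load('w2')
f=c['frame'].astype(int)
ye=(f[...,0]>150)&(f[...,1]>110)&(f[...,2]<110); re=(f[...,0]>130)&(f[...,1]<80)&(f[...,2]<80)
for n,m in(('y',ye),('r',re)):
    k,l,st,ce=cv2.connectedComponentsWithStats(m.astype(np.uint8)); print(n,[(st[i].tolist(),ce[i].round(1).tolist()) for i in range(1,k) if st[i,4]>5])
dk=(f.sum(2)<90).astype(np.uint8)
for (u,v,z,n) in [(249.3,24,.111,'rk'),(258.7,82.7,.081,'piv'),(435,129,.0905,'peg'),(240,252,.081,'hole'),(389,203,.074,'red')]:
    print(n,ray(c,u,v,z).round(4))
rk=ray(c,249.3,24,.111)[:2]; pg=ray(c,435,129,.0905)[:2]
u=(rk-H)/np.linalg.norm(rk-H); piv=rk-.038*u; print('H r',np.linalg.norm(rk-H),'ang',np.arctan2(u[1],u[0]),'piv',piv,'piv-peg',np.linalg.norm(piv-pg), np.linalg.norm(pg-H), np.arctan2(*(pg-H)[::-1]))
t=load('top2')
# hinge post top blob in top view z3(412,198)->
print(ray(t,240+412/510*145,155+198/300*85,.08), 'sk',ray(t,240+326/510*145,155+257/300*85,.112),'hole',ray(t,240+246/510*145,155+254/300*85,.081))
```

```text
y [([243, 247, 3, 4, 7], [244.0, 248.3])]
r [([360, 277, 14, 23, 122], [367.1, 289.8])]
rk [0.4716 0.195  0.111 ]
piv [0.4747 0.1604 0.081 ]
peg [0.6151 0.1448 0.0905]
hole [0.4685 0.0126 0.081 ]
red [0.5962 0.0753 0.074 ]
H r 0.3343898627152688 ang 1.7057805326318147 piv [0.47671343 0.15739374] piv-peg 0.13894291423704602 0.2978633559972598 1.2338152037704646
[ 0.51663259 -0.1319483   0.08      ] sk [ 0.46526342 -0.05616536  0.112     ] hole [0.46874799 0.00971181 0.081     ]
```

Run:
```python
from h import *
w=cv2.imread('pics/w2.png'); 
A=cv2.resize(w[90:170,380:480],(400,320),interpolation=cv2.INTER_CUBIC); B=cv2.resize(w[0:110,220:300],(233,320),interpolation=cv2.INTER_CUBIC)
cv2.imwrite('pics/z4.png',np.hstack([A,B]))
```

```text
(no output)
```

View pics/z4.png

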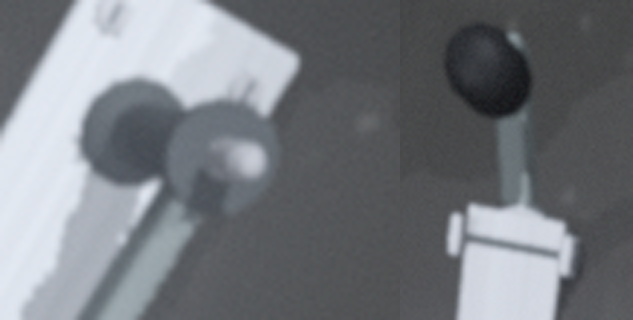

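Run:
```python
from h import *
c=load('w2')
tip=ray(c,442.7,130,.0905); ft=ray(c,434.5,128.8,.0755); pv=ray(c,258.5,84,.0785); kn=ray(c,250,24,.100)
print('tip',tip,'foot',ft,'piv',pv,'kn',kn)
for g in(tip,ft): print('d',np.linalg.norm(g[:2]-pv[:2]))
c1=load('w1'); print('w1 tip',ray(c1,410,250,.0905))
print(np.arctan2(*(kn-pv)[1::-1]),np.linalg.norm((kn-pv)[:2]))
```

```text
tip [0.62121582 0.14486779 0.0905    ] foot [0.62004033 0.14418132 0.0755    ] piv [0.47417344 0.1594443  0.0785    ] kn [0.46960777 0.1969     0.1       ]
d 0.14776310752762342
d 0.14666324221422652
w1 tip [0.62023767 0.14625351 0.0905    ]
1.6920932260471948 0.037732947218560256
```

```bash
cat >> h.py <<'E'
PIV=np.array([.474,.1595,.0785]); PEG=np.array([.6205,.1445])
def stay(b,l,up=.026,r=.216):
    d=np.array([np.cos(b),np.sin(b),0]); w=np.cross(d,[0,0,1.])
    Q=Ro.from_rotvec(l*w).as_matrix()
    return PIV+Q@(d*r+np.array([0,0,up])), Q@Rd(b+np.pi/2)
E
python3 - <<'E'
from h import *
b0=-1.611
P,R=stay(b0,0); print(P)
st=plan([(P+[0,0,.06],R,45),(P,R,45,3)])
print('lift')
st=plan([(*stay(b0,l),0) for l in(.1,.2,.3)],start=st)
print('swivel')
st=plan([(*stay(b,.3),0) for b in np.linspace(b0,-.102,13)[1:]],start=st)
print('low')
plan([(*stay(-.102,l),0) for l in(.22,.16)],start=st)
E
```

```text
[ 0.46531835 -0.05632546  0.1045    ]
[-25.5,-17.5,11,0,0,2,45, -25.5,-17,11.5,0,0,2,45, -26.5,-15.5,11,0,0,2,45, -27,-15,11.5,0,0,2,45, -27.5,-14,11,0,0,2,45]
[0,0,20,0,0,0,45, 0,0,20,0,0,0,45, 0,0,20,0,0,0,45]
end [ 0.4652 -0.0561  0.1045] [ 0.999 -0.036 -0.001]
lift
[3.5,0,-21.5,0,-5.5,0,0, 3.5,0,-21.5,0,-6,0,0, 4,0,-21.5,0,-5.5,0,0]
end [ 0.4659 -0.0388  0.1673] [ 0.999 -0.036 -0.001]
swivel
[1.5,25,-0.5,-2,0,-6.5,0, 1.5,25,-0.5,-2,0,-7,0, 1.5,25,-0.5,-2.5,0,-7,0, 1.5,24.5,0,-2,0,-7,0, 1.5,25,-0.5,-2,0,-6.5,0]
[1.5,25,-0.5,-2,0,-7,0, 1.5,25,-0.5,-2,0,-7,0, 1.5,25,-0.5,-2.5,0,-7,0, 1.5,25,-0.5,-2,0,-7,0, 1.5,24.5,-0.5,-2,0,-6.5,0]
[1.5,25,-0.5,-2,0,-7,0, 1.5,25,-0.5,-2.5,0,-7,0]
end [0.6716 0.1393 0.1671] [0.1   0.995 0.004]
low
[-1.5,0,17.5,0,4.5,0,0, -1,0,13,0,3.5,0,0]
end [0.6819 0.1384 0.1383] [0.1   0.995 0.004]
```

>>> {"method": "servo_tool", "body": {"increments": [-25.5,-17.5,11,0,0,2,45,-25.5,-17,11.5,0,0,2,45,-26.5,-15.5,11,0,0,2,45,-27,-15,11.5,0,0,2,45,-27.5,-14,11,0,0,2,45], "newtons": 40}}

```text
t: 5.15
tcp_pos: [0.4651, -0.056, 0.1643]
eef_rot: [-0.0, 0.719, 0.694, 0.0]
wrist_force: [0.1, 0.1, -0.1]
opening: 0.0445
gripper_force: 0.0
```

>>> {"method": "servo_tool", "body": {"increments": [0,0,0,0,0,0,45,0,0,0,0,0,0,45]}}

```text
t: 5.35
tcp_pos: [0.4656, -0.0557, 0.1646]
eef_rot: [-0.0, 0.72, 0.694, -0.0]
wrist_force: [1.0, 1.3, -0.1]
opening: 0.0449
gripper_force: 0.0
```

Run:
```python
from h import *
s,p,R=tcp(); print(p)
c=cap('wrist','w3'); print(proj(c,stay(-1.611,0,.0335)[0]),proj(c,[.4685,.0115,.081]))
cv2.imwrite('pics/w3z.png',c['frame'][100:400,120:520,::-1])
```

```text
[ 0.46555755 -0.05572384  0.16463898]
[321.98034932 235.81860499] [323.18550194 116.56937573]
```

View pics/w3z.png

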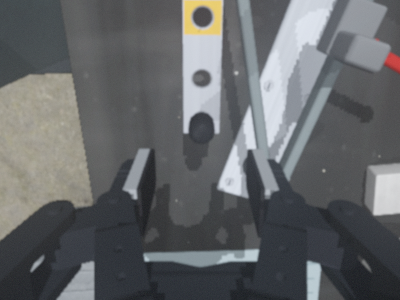

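>>> {"method": "servo_tool", "body": {"increments": [0,0,20,0,0,0,45,0,0,20,0,0,0,45,0,0,20,0,0,0,45,0,0,0,0,0,0,45,0,0,0,0,0,0,45]}}

```text
t: 5.9
tcp_pos: [0.4664, -0.0556, 0.1051]
eef_rot: [-0.0, 0.719, 0.695, -0.0]
wrist_force: [0.2, -0.2, 1.1]
opening: 0.0453
gripper_force: 0.0
```

>>> {"method": "servo_tool", "body": {"increments": [0,0,0,0,0,0,0,0,0,0,0,0,0,0,0,0,0,0,0,0,0,0,0,0,0,0,0,0,0,0,0,0,0,0,0]}}

```text
t: 6.4
tcp_pos: [0.4661, -0.0564, 0.1051]
eef_rot: [0.0, 0.72, 0.694, 0.0]
wrist_force: [0.5, 0.4, 0.7]
opening: 0.0155
gripper_force: 39.0
```

>>> {"method": "servo_tool", "body": {"increments": [3.5,0,-21.5,0,-5.5,0,0,3.5,0,-21.5,0,-6,0,0,4,0,-21.5,0,-5.5,0,0,0,0,0,0,0,0,0]}}

```text
t: 6.8
tcp_pos: [0.4687, -0.0361, 0.1693]
eef_rot: [0.105, 0.71, 0.688, -0.106]
wrist_force: [2.8, 1.0, 0.0]
opening: 0.0154
gripper_force: 39.7
```

>>> {"method": "servo_tool", "body": {"increments": [1.5,25,-0.5,-2,0,-6.5,0,1.5,25,-0.5,-2,0,-7,0,1.5,25,-0.5,-2.5,0,-7,0,1.5,24.5,0,-2,0,-7,0,1.5,25,-0.5,-2,0,-6.5,0]}}

```text
t: 7.3
tcp_pos: [0.5849, -0.0064, 0.167]
eef_rot: [0.13, 0.467, 0.872, -0.069]
wrist_force: [-1.0, 1.0, 1.2]
opening: 0.0156
gripper_force: 39.7
```

>>> {"method": "servo_tool", "body": {"increments": [1.5,25,-0.5,-2,0,-7,0,1.5,25,-0.5,-2,0,-7,0,1.5,25,-0.5,-2.5,0,-7,0,1.5,25,-0.5,-2,0,-7,0,1.5,24.5,-0.5,-2,0,-6.5,0]}}

```text
t: 7.8
tcp_pos: [0.6612, 0.0896, 0.1674]
eef_rot: [0.146, 0.174, 0.974, -0.026]
wrist_force: [-0.5, -0.6, 0.6]
opening: 0.0158
gripper_force: 39.7
```

>>> {"method": "servo_tool", "body": {"increments": [1.5,25,-0.5,-2,0,-7,0,1.5,25,-0.5,-2.5,0,-7,0,0,0,0,0,0,0,0,-1.5,0,17.5,0,4.5,0,0,-1,0,13,0,3.5,0,0]}}

```text
t: 8.3
tcp_pos: [0.6822, 0.1359, 0.1385]
eef_rot: [0.077, 0.053, 0.996, -0.002]
wrist_force: [0.4, -0.6, 0.4]
opening: 0.0156
gripper_force: 39.7
```

>>> {"method": "servo_tool", "body": {"increments": [0,0,0,0,0,0,0,0,0,0,0,0,0,0]}}

```text
t: 8.5
tcp_pos: [0.6825, 0.136, 0.1385]
eef_rot: [0.079, 0.052, 0.996, -0.003]
wrist_force: [0.2, -0.7, 0.8]
opening: 0.0155
gripper_force: 39.7
```

Run:
```python
from h import *
s,p,R=tcp(); print(p,R.round(3).tolist(),s['joint_pos'].round(2))
c=cap('wrist','w4'); a=cap('side','s4')
A=c['frame'][:,:,::-1]; B=cv2.resize(a['frame'][165:245,270:370,::-1],(500,400),interpolation=cv2.INTER_CUBIC)
cv2.imwrite('pics/z5.png',cv2.resize(np.hstack([A[:,140:500],B]),(800,372),interpolation=cv2.INTER_AREA))
```

```text
[0.68248148 0.13595571 0.13848177] [[-0.982, 0.104, 0.157], [0.104, 0.995, -0.014], [-0.157, 0.003, -0.988]] [-0.36  0.56  0.06  1.72  0.04  0.72  1.13]
```

View pics/z5.png

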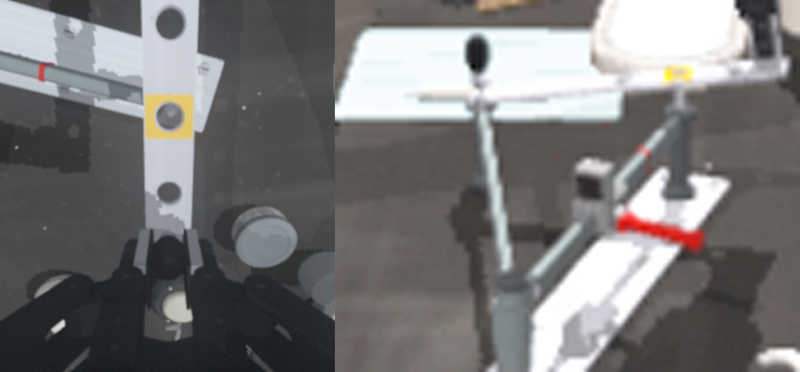

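Run:
```python
from h import *
c=load('w4'); s,p,R=tcp()
print('cam',-c['R'].T@c['t'])
sc=860/800
tip=(140+172*sc,113*sc); hol=(140+170*sc,117*sc)
print('tip',ray(c,*tip,.0915))
l=.16; h=ray(c,*hol,.0785+.1484*np.sin(l)+.0025); print('hole top',h)
f=c['frame'].astype(int); ye=((f[...,0]>150)&(f[...,2]<120)&(f[...,0]-f[...,2]>60)).astype(np.uint8)
k,L,st,ce=cv2.connectedComponentsWithStats(ye); i=1+st[1:,4].argmax(); print(st[i],'box ctr',st[i,0]+st[i,2]/2,st[i,1]+st[i,3]/2)
hb=ray(c,st[i,0]+st[i,2]/2-.5,st[i,1]+st[i,3]/2-.5,.0785+.1484*np.sin(l)+.0025); print(hb, 'kn',p)
cv2.imwrite('pics/z6.png',cv2.resize(f[90:160,280:370,::-1].astype(np.uint8),None,fx=6,fy=6,interpolation=cv2.INTER_CUBIC))
```

```text
cam [0.58415724 0.14611015 0.24817131]
tip [0.62085143 0.14475465 0.0915    ]
hole top [0.61959831 0.14371483 0.10464282]
[ 297  103   50   45 1216] box ctr 322.0 125.5
[0.6191909  0.14318944 0.10464282] kn [0.68226545 0.13704299 0.13935788]
```

View pics/z6.png

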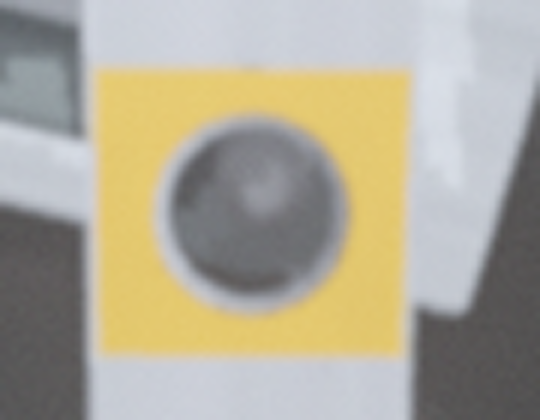

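Run:
```python
from h import *
s,p,R=tcp()
st=(np.array([.6819,.1384,.1383]),R)
plan([(*stay(-.092,l),0) for l in(.16,.12,.08,.04,0)],start=st)
```

```text
[0,2,-0.5,0,0,-0.5,0, -1,0,9,0,2,0,0, -1,0,8.5,0,2.5,0,0, -0.5,0,8.5,0,2.5,0,0, -1,0,9,0,2,0,0]
end [0.689  0.1398 0.1044] [0.094 0.996 0.002]
```

>>> {"method": "servo_tool", "body": {"increments": [0,2,-0.5,0,0,-0.5,0,-1,0,9,0,2,0,0,-1,0,8.5,0,2.5,0,0,-0.5,0,8.5,0,2.5,0,0,-1,0,9,0,2,0,0]}}

```text
t: 9.1
tcp_pos: [0.6896, 0.1396, 0.1055]
eef_rot: [0.0, 0.046, 0.999, 0.001]
wrist_force: [0.6, 0.1, 1.7]
opening: 0.0152
gripper_force: 40.5
```

>>> {"method": "servo_tool", "body": {"increments": [0,0,0,0,0,0,0,0,0,0,0,0,0,0]}}

```text
t: 9.3
tcp_pos: [0.6896, 0.1393, 0.1055]
eef_rot: [0.001, 0.046, 0.999, 0.001]
wrist_force: [-0.9, -0.1, 2.9]
opening: 0.0153
gripper_force: 40.6
```

>>> {"method": "servo_tool", "body": {"increments": [0,0,0,0,0,0,40,0,0,0,0,0,0,40,0,0,-40,0,0,0,40,0,0,-40,0,0,0,40,0,0,-40,0,0,0,40]}}

```text
t: 9.8
tcp_pos: [0.6891, 0.1389, 0.2266]
eef_rot: [0.001, 0.046, 0.999, 0.001]
wrist_force: [0.6, 0.6, -0.0]
opening: 0.0399
gripper_force: 0.0
```

>>> {"method": "servo_tool", "body": {"increments": [43,-40,0,0,0,5,40,46,-40,0,0,0,5,40,6,-45,0,0,0,5,40,0,0,0,0,0,0,40,0,0,0,0,0,0,40]}}

```text
t: 10.3
tcp_pos: [0.5892, 0.0399, 0.2255]
eef_rot: [0.001, 0.177, 0.984, 0.002]
wrist_force: [0.7, 0.4, -0.2]
opening: 0.0401
gripper_force: 0.0
```

Run:
```python
from h import *
s,p,R=tcp(); print(p,R[:,1])
c=cap('wrist','w5')
print('peg',proj(c,[.6205,.1445,.0915]),'red',proj(c,[.598,.075,.074]))
cv2.imwrite('pics/w5z.png',cv2.resize(c['frame'][:,100:540,::-1],(660,600),interpolation=cv2.INTER_CUBIC))
```

```text
[0.58915027 0.03993618 0.22548641] [0.34849586 0.93730344 0.0035909 ]
peg [450.07124354 188.27314587] red [360.51581309 186.25956968]
```

View pics/w5z.png

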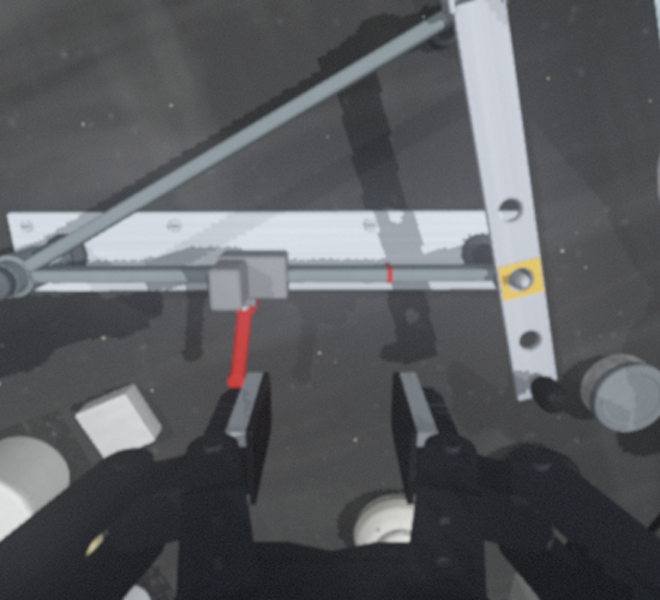

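Run:
```python
from h import *
c=load('w5'); px=lambda u,v:(100+u/1.5,v/1.5)
lug=ray(c,*px(229,289),.104); red=ray(c,*px(390,273.5),.074); hin=ray(c,*px(8,277),.08); r1=ray(c,*px(160,275),.074); r2=ray(c,*px(470,273),.074); tip=ray(c,*px(520,279),.0915); lt=ray(c,*px(235,383),.069)
for n,v in dict(lug=lug,red=red,hin=hin,r1=r1,r2=r2,tip=tip,levertip=lt).items(): print(n,v.round(4))
print('yaw',np.arctan2(*(r2-r1)[1::-1]),np.arctan2(*(tip-r1)[1::-1]))
u=np.array([np.cos(1.213),np.sin(1.213)]); n=np.array([-u[1],u[0]])
for k,v in dict(lug=lug,red=red,hin=hin,lt=lt).items(): print(k,(v[:2]-PEG)@u+.3,(v[:2]-PEG)@n)
```

```text
lug [ 0.5637 -0.0085  0.104 ]
red [0.5944 0.0757 0.074 ]
hin [ 0.5172 -0.1333  0.08  ]
r1 [ 0.5477 -0.0527  0.074 ]
r2 [0.6107 0.1204 0.074 ]
tip [0.6176 0.1423 0.0915]
levertip [ 0.6308 -0.0419  0.069 ]
yaw 1.221627319525091 1.226518657068374
lug 0.13677350587410703 -0.0004032439611776426
red 0.22641088428146586 0.0003623663069655978
hin 0.0035943251728831616 -0.0005835229060520163
lt 0.12898241504667607 -0.07492819130867569
```

```bash
cat >> h.py <<'E'
YAW=1.215
def rk(a,b,z): 
    u=np.array([np.cos(YAW),np.sin(YAW)]); n=np.array([-u[1],u[0]]); return np.r_[PEG+(a-.3)*u+b*n,z]
def inv(p):
    u=np.array([np.cos(YAW),np.sin(YAW)]); n=np.array([-u[1],u[0]]); d=np.array(p)[:2]-PEG; return d@u+.3,d@n
E
python3 - <<'E'
from h import *
R=Rd(YAW)
st=plan([(rk(.137,0,.15),R,45),(rk(.137,0,.103),R,45,2)])
print('slide');plan([(rk(.237,0,.103),R,0,6)],start=st)
E
```

```text
[2.5,-18.5,25,0,0,0,45, 2.5,-19,25,0,0,0,45, 2,-18.5,25,0,0,0,45, 0,0,23.5,0,0,0,45, 0,0,23.5,0,0,0,45]
end [ 0.564  -0.0082  0.103 ] [0.346 0.938 0.004]
slide
[0,16.5,0,0,0,0,0, 0,17,0,0,0,0,0, 0,16.5,0,0,0,0,0, 0,16.5,0.5,0,0,0,0, 0,16.5,0,0,0,0,0]
[0,17,0,0,0,0,0]
end [0.5986 0.0856 0.103 ] [0.346 0.938 0.004]
```

>>> {"method": "servo_tool", "body": {"increments": [2.5,-18.5,25,0,0,0,45,2.5,-19,25,0,0,0,45,2,-18.5,25,0,0,0,45,0,0,23.5,0,0,0,45,0,0,23.5,0,0,0,45]}}

```text
t: 10.85
tcp_pos: [0.5641, -0.0078, 0.1015]
eef_rot: [0.001, 0.175, 0.984, 0.002]
wrist_force: [0.9, 0.2, -0.1]
opening: 0.0448
gripper_force: 0.0
```

>>> {"method": "servo_tool", "body": {"increments": [0,0,0,0,0,0,45,0,0,0,0,0,0,0,0,0,0,0,0,0,0,0,0,0,0,0,0,0,0,0,0,0,0,0,0]}}

```text
t: 11.35
tcp_pos: [0.5643, -0.0084, 0.1037]
eef_rot: [0.001, 0.176, 0.984, 0.002]
wrist_force: [-0.4, -0.4, 3.6]
opening: 0.0169
gripper_force: 41.3
```

>>> {"method": "servo_tool", "body": {"increments": [0,16.5,0,0,0,0,0,0,17,0,0,0,0,0,0,16.5,0,0,0,0,0,0,16.5,0.5,0,0,0,0,0,16.5,0,0,0,0,0]}}

```text
t: 11.85
tcp_pos: [0.593, 0.0693, 0.1037]
eef_rot: [0.001, 0.176, 0.984, 0.001]
wrist_force: [-2.8, -2.9, 8.4]
opening: 0.0172
gripper_force: 42.1
```

>>> {"method": "servo_tool", "body": {"increments": [0,17,0,0,0,0,0,0,0,0,0,0,0,0,0,0,0,0,0,0,0]}}

```text
t: 12.15
tcp_pos: [0.5995, 0.0872, 0.1037]
eef_rot: [0.002, 0.175, 0.984, 0.003]
wrist_force: [-0.7, 2.0, 5.9]
opening: 0.0168
gripper_force: 41.7
```

Run:
```python
from h import *
s,p,R=tcp(); print(p,inv(p))
c=cap('wrist','w6'); b=cap('side','s6')
f=c['frame'].astype(int); m=((f[...,0]>120)&(f[...,0]-f[...,1]>60)).astype(np.uint8)
k,l,st,ce=cv2.connectedComponentsWithStats(m); print([(st[i].tolist(),ce[i].round(1).tolist()) for i in range(1,k) if st[i,4]>5])
print(proj(c,rk(.2265,0,.074)))
A=cv2.resize(c['frame'][70:290,220:480,::-1],(472,400),interpolation=cv2.INTER_CUBIC)
B=cv2.resize(b['frame'][185:245,310:370,::-1],(300,400)[:1]+(300,),interpolation=cv2.INTER_CUBIC)
cv2.imwrite('pics/z7.png',np.hstack([A,np.pad(B,((0,100),(0,0),(0,0)))]))
```

```text
[0.59951213 0.08717393 0.10370409] (np.float64(0.23895345001759957), np.float64(-0.00029540053096965005))
[([303, 307, 27, 57, 889], [316.5, 335.5])]
[297.29213859 253.97310791]
```

View pics/z7.png

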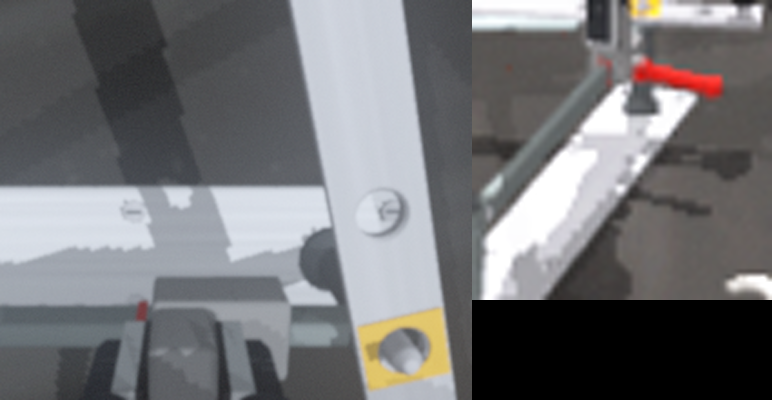

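>>> {"method": "servo_tool", "body": {"increments": [0,-1.5,0,0,0,0,0,0,0,0,0,0,0,0,0,0,0,0,0,0,0]}}

```text
t: 12.55
tcp_pos: [0.5987, 0.085, 0.1037]
eef_rot: [0.001, 0.176, 0.984, 0.003]
wrist_force: [-0.1, 2.1, 6.8]
opening: 0.0171
gripper_force: 41.7
```

Run:
```python
from h import *
s,p,R=tcp(); print(p,inv(p))
c=cap('wrist','w7'); f=c['frame'].astype(int)
for v in(240,243,246): print([tuple(x) for x in f[v,288:312]])
```

```text
[0.5986826  0.08500053 0.1036892 ] (np.float64(0.23662721265805625), np.float64(-0.00027490028080823996))
[(np.int64(87), np.int64(95), np.int64(100)), (np.int64(89), np.int64(96), np.int64(101)), (np.int64(91), np.int64(99), np.int64(104)), (np.int64(90), np.int64(97), np.int64(102)), (np.int64(89), np.int64(97), np.int64(103)), (np.int64(91), np.int64(98), np.int64(103)), (np.int64(86), np.int64(93), np.int64(99)), (np.int64(88), np.int64(96), np.int64(102)), (np.int64(91), np.int64(100), np.int64(105)), (np.int64(87), np.int64(96), np.int64(102)), (np.int64(90), np.int64(95), np.int64(99)), (np.int64(98), np.int64(85), np.int64(91)), (np.int64(110), np.int64(71), np.int64(75)), (np.int64(115), np.int64(61), np.int64(65)), (np.int64(115), np.int64(69), np.int64(73)), (np.int64(112), np.int64(93), np.int64(97)), (np.int64(111), np.int64(111), np.int64(117)), (np.int64(112), np.int64(115), np.int64(122)), (np.int64(114), np.int64(118), np.int64(123)), (np.int64(110), np.int64(114), np.int64(119)), (np.int64(106), np.int64(109), np.int64(116)), (np.int64(106), np.int64(110), np.int64(
[... 1585 characters left out ...]
9), np.int64(113)), (np.int64(105), np.int64(111), np.int64(117)), (np.int64(102), np.int64(104), np.int64(109)), (np.int64(102), np.int64(90), np.int64(97)), (np.int64(96), np.int64(71), np.int64(76)), (np.int64(91), np.int64(58), np.int64(64)), (np.int64(90), np.int64(67), np.int64(72)), (np.int64(86), np.int64(81), np.int64(86)), (np.int64(89), np.int64(93), np.int64(100)), (np.int64(93), np.int64(96), np.int64(102)), (np.int64(97), np.int64(101), np.int64(105)), (np.int64(96), np.int64(100), np.int64(105)), (np.int64(97), np.int64(100), np.int64(106)), (np.int64(98), np.int64(102), np.int64(106)), (np.int64(99), np.int64(103), np.int64(108)), (np.int64(96), np.int64(100), np.int64(107))]
```

```bash
cat >> h.py <<'E'
def lev(th,r=.042,off=.0195,z=.078,face=.228,dth=0.):
    d=np.array([-np.sin(th),-np.cos(th)]); m=np.array([-np.cos(th),np.sin(th)])
    q=np.array([face+.013,-.019])+r*d-off*m
    return rk(q[0],q[1],z),Rd(YAW-th)
E
python3 - <<'E'
from h import *
s,p,R=tcp()
u=np.array([np.cos(YAW),np.sin(YAW),0])
st=(p+.001*u+[0,0,.08],R)
P,Q=lev(-.05,off=.028)
st=plan([(P+[0,0,.105],Q,0),(P,Q,0,4)],start=st)
print('sweep'); st=plan([(*lev(t,off=.019),0) for t in(.1,.3,.5,.65,.8)],start=st)
print('2'); st=plan([(*lev(t,off=.0185),0) for t in(.95,1.1,1.25,1.4)],start=st)
print('3'); st=plan([(*lev(t,off=.018),0) for t in(1.55,1.68)]+[(*lev(1.72,off=.0165),0)],start=st)
E
```

```text
[-29.5,16.5,0.5,0,0,-1.5,0, -30.5,16,0.5,0.5,0,-1,0, 0,0,26,0,0,0,0, 0,0,26.5,0,0,0,0, 0.5,0.5,26,0,0,0,0]
[0,0,26.5,0,0,0,0]
end [0.6662 0.0968 0.078 ] [ 0.305  0.952 -0.003]
sweep
[-1,-8,0,0,0,4,0, -2,-7.5,0,0,0,4.5,0, -1.5,-4.5,0,0,0,5.5,0, -2,-4,0,0,0,6,0, -1.5,-4.5,0,0,0,5.5,0]
[-1.5,-4,0,0,0,6,0, -1.5,-3.5,0,0,0,4,0, -1.5,-3,0,0,0,4.5,0, -1,-3,0,0,0,4,0, -1.5,-3.5,0,0,0,4.5,0]
end [0.652  0.0517 0.0781] [ 0.915  0.403 -0.001]
2
[-1,-3.5,0,0,0,4.5,0, -1.5,-3.5,0,0,0,4,0, -1,-3,0,0,0,4.5,0, -1.5,-3,0,0,0,4,0, -1,-3.5,0,0,0,4.5,0]
[-1.5,-3,0,0,0,4,0, -1,-3.5,0,0,0,4.5,0, -1.5,-3,0,0,0,4.5,0]
end [0.6281 0.038  0.0782] [ 0.982 -0.187  0.002]
3
[-1,-3.5,0,0,0,4,0, -1.5,-3.5,0,0,0,4.5,0, -2,-5.5,0,0,0,7.5,0, -0.5,-3,0,0,0,2,0]
end [0.612  0.0379 0.0781] [ 0.877 -0.481  0.003]
```

>>> {"method": "servo_tool", "body": {"increments": [0,1,0,0,0,0,0,0,0,0,0,0,0,0,0,0,0,0,0,0,40,0,0,0,0,0,0,40,0,0,-40,0,0,0,40]}}

```text
t: 13.1
tcp_pos: [0.5942, 0.0838, 0.1378]
eef_rot: [-0.004, 0.176, 0.984, -0.001]
wrist_force: [0.4, 0.2, -0.7]
opening: 0.04
gripper_force: 0.0
```

>>> {"method": "servo_tool", "body": {"increments": [0,0,-40,0,0,0,40,-29.5,16.5,0.5,0,0,-1.5,0,-30.5,16,0.5,0.5,0,-1,0,0,0,0,0,0,0,0,0,0,0,0,0,0,0]}}

```text
t: 13.6
tcp_pos: [0.665, 0.0947, 0.1805]
eef_rot: [-0.001, 0.155, 0.988, -0.003]
wrist_force: [-0.6, -0.3, -0.4]
opening: 0.0001
gripper_force: 0.0
```

>>> {"method": "servo_tool", "body": {"increments": [0,0,26,0,0,0,0,0,0,26.5,0,0,0,0,0.5,0.5,26,0,0,0,0,0,0,26.5,0,0,0,0,0,0,0,0,0,0,0]}}

```text
t: 14.1
tcp_pos: [0.6606, 0.094, 0.0724]
eef_rot: [-0.004, 0.155, 0.988, -0.004]
wrist_force: [-0.5, 0.9, -0.1]
opening: 0.0
gripper_force: 0.0
```

>>> {"method": "servo_tool", "body": {"increments": [-1,-8,0,0,0,4,0,-2,-7.5,0,0,0,4.5,0,-1.5,-4.5,0,0,0,5.5,0,-2,-4,0,0,0,6,0,-1.5,-4.5,0,0,0,5.5,0]}}

```text
t: 14.6
tcp_pos: [0.6599, 0.0658, 0.0783]
eef_rot: [0.001, 0.371, 0.929, -0.002]
wrist_force: [0.8, 1.6, -0.1]
opening: 0.0001
gripper_force: 0.4
```

>>> {"method": "servo_tool", "body": {"increments": [-1.5,-4,0,0,0,6,0,-1.5,-3.5,0,0,0,4,0,-1.5,-3,0,0,0,4.5,0,-1,-3,0,0,0,4,0,-1.5,-3.5,0,0,0,4.5,0]}}

```text
t: 15.1
tcp_pos: [0.6508, 0.0503, 0.0785]
eef_rot: [0.001, 0.548, 0.836, -0.002]
wrist_force: [0.4, 2.5, 1.1]
opening: -0.0002
gripper_force: 0.6
```

>>> {"method": "servo_tool", "body": {"increments": [-1,-3.5,0,0,0,4.5,0,-1.5,-3.5,0,0,0,4,0,-1,-3,0,0,0,4.5,0,-1.5,-3,0,0,0,4,0,-1,-3.5,0,0,0,4.5,0]}}

```text
t: 15.6
tcp_pos: [0.6375, 0.0404, 0.0789]
eef_rot: [0.002, 0.695, 0.719, -0.001]
wrist_force: [1.7, 0.7, -0.1]
opening: -0.0004
gripper_force: 0.9
```

>>> {"method": "servo_tool", "body": {"increments": [-1.5,-3,0,0,0,4,0,-1,-3.5,0,0,0,4.5,0,-1.5,-3,0,0,0,4.5,0,-1,-3.5,0,0,0,4,0,-1.5,-3.5,0,0,0,4.5,0]}}

```text
t: 16.1
tcp_pos: [0.62, 0.0356, 0.0788]
eef_rot: [0.002, 0.817, 0.577, -0.001]
wrist_force: [1.2, 1.0, 0.5]
opening: 0.0004
gripper_force: 0.7
```

>>> {"method": "servo_tool", "body": {"increments": [-2,-5.5,0,0,0,7.5,0,-0.5,-3,0,0,0,2,0,0,-1,0,0,0,0,0,0,0,0,0,0,0,0]}}

```text
t: 16.5
tcp_pos: [0.6138, 0.0351, 0.0799]
eef_rot: [0.005, 0.861, 0.509, 0.002]
wrist_force: [8.0, -4.9, -0.2]
opening: -0.0004
gripper_force: 4.3
```

>>> {"method": "servo_tool", "body": {"increments": [0,10,0,0,0,0,0,0,10,-10,0,0,0,0,0,10,-40,0,0,0,30,0,0,-40,0,0,0,50,0,0,-40,0,0,0,50]}}

```text
t: 17.0
tcp_pos: [0.636, 0.022, 0.2091]
eef_rot: [0.002, 0.861, 0.509, -0.003]
wrist_force: [-0.2, 0.7, -0.5]
opening: 0.0435
gripper_force: 0.0
```

>>> {"method": "servo_tool", "body": {"increments": [-35,0,-10,0,0,0,50,-35,0,0,0,0,0,50,0,0,0,0,0,0,50,0,0,0,0,0,0,50]}}

```text
t: 17.4
tcp_pos: [0.602, -0.0396, 0.2183]
eef_rot: [0.002, 0.861, 0.508, -0.002]
wrist_force: [0.7, -0.2, 0.3]
opening: 0.0498
gripper_force: 0.0
```

Run:
```python
from h import *
s,p,R=tcp(); print(p,R[:,1].round(3))
c=cap('wrist','w8'); cap('top','top8')
print(proj(c,rk(.228,0,.074)),proj(c,rk(.3,0,.0915)))
cv2.imwrite('pics/w8z.png',cv2.resize(c['frame'][:,:,::-1],(800,500),interpolation=cv2.INTER_CUBIC))
```

```text
[ 0.602004   -0.03964192  0.21829631] [ 0.875 -0.484  0.001]
[241.53478684  68.1958632 ] [210.54974081 -51.33601586]
```

View pics/w8z.png

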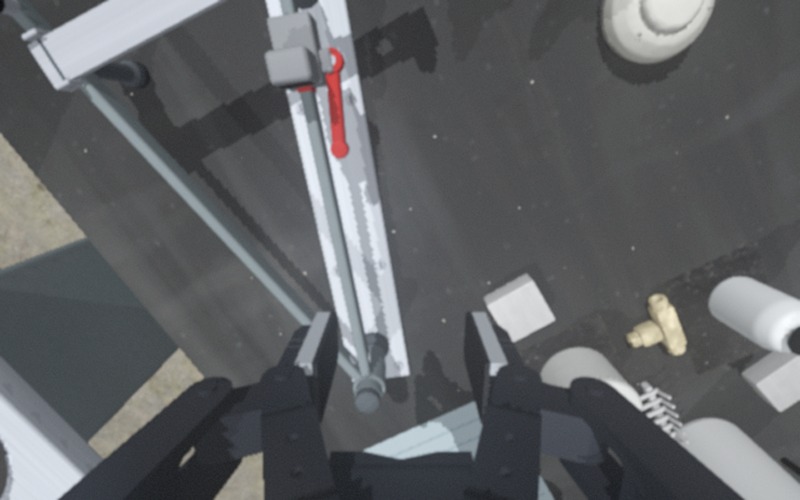

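The lever now lies along the rail, so the stop is clamped, and the red line shows right at the stop's face at (305,88). Next come the tools.

```bash
cat >> h.py <<'E'
def tool_on_mat(c,z,guess,lo=None,show=True,thr=75,rad=.13):
    "mask non-mat pixels near guess; return centroid, box centre, axis angle, length, width"
    f=c['frame'].astype(int); 
    q=[proj(c,[guess[0]+dx,guess[1]+dy,z]) for dx in(-rad,rad) for dy in(-rad*.4,rad*.4)]
    u0,v0=np.maximum(np.min(q,0),0).astype(int); u1,v1=np.max(q,0).astype(int)
    r=f[v0:v1,u0:u1]; mat=(r.min(2)>np.percentile(r.min(2),75)-45)
    m=(~mat).astype(np.uint8); k,l,st,ce=cv2.connectedComponentsWithStats(m); out=[]
    for i in range(1,k):
        if st[i,4]<80: continue
        p=np.argwhere(l==i)[:,::-1]+[u0,v0]; W=np.array([ray(c,*x,z)[:2] for x in p]).astype(np.float32)
        d=cv2.fitLine(W,cv2.DIST_HUBER,0,.01,.01).ravel(); (b,wh,_)=cv2.minAreaRect(W)
        out.append((st[i,4],W.mean(0).round(4).tolist(),np.round(b,4).tolist(),np.round(wh,4).tolist(),round(float(np.arctan2(d[1],d[0])),3)))
    if show: print((u0,v0,u1,v1)); [print(o) for o in out]
    return out
E
python3 - <<'E'
from h import *
t=load('top8')
for n,g in dict(scr=(.467,-.4137),bp=(.459,-.3035),sp=(.458,.329)).items(): print(n); tool_on_mat(t,.006,g,rad=.11)
a=1.452
plan([((.467,-.4137,.22),Rd(a),60)])
E
```

```text
scr
(np.int64(427), np.int64(194), np.int64(457), np.int64(263))
(np.int32(216), [0.4885999858379364, -0.41519999504089355], [0.4846, -0.4142], [0.0192, 0.1578], -0.099)
bp
(np.int64(393), np.int64(196), np.int64(422), np.int64(265))
(np.int32(384), [0.5519000291824341, -0.3052000105381012], [0.5502, -0.3031], [0.0908, 0.0458], 1.499)
(np.int32(191), [0.4571000039577484, -0.30390000343322754], [0.4596, -0.3035], [0.1212, 0.0173], 0.035)
sp
(np.int64(193), np.int64(196), np.int64(223), np.int64(266))
(np.int32(127), [0.4526999890804291, 0.28940001130104065], [0.4593, 0.2913], [0.2149, 0.0064], 0.023)
[-28,4.5,0,0,0,-8,60, -29,0.5,0,0,0,-8,60, -28,-3.5,0,0,0,-8,60, -27.5,-7.5,0,0,0,-8,60, -26.5,-11.5,0,0,0,-8,60]
[-24.5,-14.5,0,0,0,-8,60, -22,-18,0,0,0,-8,60, -19.5,-21,0,0,0,-8,60, -16.5,-23.5,-0.5,0,0,-8,60, -12.5,-25.5,0,0,0,-8,60]
[-9.5,-27,0,0,0,-8,60, -5.5,-28,0,-0.5,0,-8,60, -1.5,-28.5,0,0,0,-8,60, 2.5,-28.5,-0.5,0,0,-8,60]
end [ 0.4671 -0.4139  0.2201] [0.118 0.993 0.003]
```

>>> {"method": "servo_tool", "body": {"increments": [-28,4.5,0,0,0,-8,60,-29,0.5,0,0,0,-8,60,-28,-3.5,0,0,0,-8,60,-27.5,-7.5,0,0,0,-8,60,-26.5,-11.5,0,0,0,-8,60]}}

```text
t: 18.0
tcp_pos: [0.5539, -0.1727, 0.218]
eef_rot: [0.001, 0.632, 0.775, -0.003]
wrist_force: [-0.1, -0.0, 0.4]
opening: 0.0602
gripper_force: 0.0
```

>>> {"method": "servo_tool", "body": {"increments": [-24.5,-14.5,0,0,0,-8,60,-22,-18,0,0,0,-8,60,-19.5,-21,0,0,0,-8,60,-16.5,-23.5,-0.5,0,0,-8,60,-12.5,-25.5,0,0,0,-8,60]}}

```text
t: 18.5
tcp_pos: [0.5054, -0.3072, 0.2193]
eef_rot: [-0.0, 0.329, 0.944, -0.003]
wrist_force: [0.8, -0.5, -1.1]
opening: 0.0604
gripper_force: 0.0
```

>>> {"method": "servo_tool", "body": {"increments": [-9.5,-27,0,0,0,-8,60,-5.5,-28,0,-0.5,0,-8,60,-1.5,-28.5,0,0,0,-8,60,2.5,-28.5,-0.5,0,0,-8,60,0,0,0,0,0,0,60]}}

```text
t: 19.0
tcp_pos: [0.4643, -0.4188, 0.2202]
eef_rot: [0.0, 0.06, 0.998, 0.0]
wrist_force: [-0.8, 0.2, 0.8]
opening: 0.0603
gripper_force: 0.0
```

>>> {"method": "servo_tool", "body": {"increments": [0,0,0,0,0,0,60,0,0,0,0,0,0,60]}}

```text
t: 19.2
tcp_pos: [0.4676, -0.4131, 0.2198]
eef_rot: [0.001, 0.059, 0.998, 0.002]
wrist_force: [0.7, 1.0, 0.3]
opening: 0.06
gripper_force: 0.0
```

Run:
```python
from h import *
s,p,R=tcp(); print(p,R.round(3).tolist(),s['joint_pos'].round(2))
c=cap('wrist','w9'); print(proj(c,[.467,-.4137,.006]),proj(c,[.467,-.3,.006]))
tool_on_mat(c,.006,(.467,-.4137),rad=.12)
f=c['frame'].astype(int)
for v in range(40,400,40): print(v,f[v,::32].min(1).tolist())
```

```text
[ 0.4676457  -0.41308266  0.21979739] [[-0.993, 0.117, 0.002], [0.117, 0.993, 0.003], [-0.002, 0.004, -1.0]] [ 0.4   0.43  0.3   1.73 -0.15  1.    2.21]
[319.25567894 173.84494992] [424.68221338 161.71169684]
(np.int64(255), np.int64(47), np.int64(370), np.int64(275))
(np.int32(4071), [0.49399998784065247, -0.475600004196167], [0.4672, -0.4624], [0.0432, 0.2381], -0.089)
(np.int32(522), [0.41909998655319214, -0.41530001163482666], [0.4304, -0.4169], [0.0177, 0.1106], -0.158)
(np.int32(108), [0.5001000165939331, -0.4221999943256378], [0.502, -0.4232], [0.01, 0.0406], -0.402)
(np.int32(137), [0.5924999713897705, -0.3880999982357025], [0.5914, -0.3955], [0.0541, 0.0068], 1.513)
40 [171, 170, 166, 167, 170, 166, 123, 113, 154, 149, 137, 204, 201, 203, 202, 92, 91, 94, 92, 93]
80 [156, 161, 160, 166, 166, 169, 86, 85, 90, 203, 202, 202, 203, 202, 200, 94, 88, 86, 82, 81]
120 [68, 167, 169, 170, 174, 172, 169, 90, 91, 196, 168, 202, 203, 77, 200, 100, 94, 92, 93, 93]
160 [148, 164, 167, 171, 166, 168, 175, 98, 98, 200, 179, 183, 201, 114, 201, 92, 91, 75, 109, 92]
200 [143, 147, 72, 50, 64, 50, 54, 87, 92, 199, 162, 200, 200, 189, 198, 101, 93, 149, 77, 91]
240 [86, 56, 66, 45, 44, 50, 61, 71, 91, 197, 172, 199, 199, 194, 197, 90, 87, 88, 90, 84]
280 [101, 99, 85, 84, 118, 170, 99, 49, 45, 92, 92, 94, 60, 67, 82, 87, 79, 130, 86, 80]
320 [172, 201, 228, 176, 54, 52, 47, 47, 62, 91, 85, 83, 86, 46, 47, 46, 52, 116, 80, 74]
360 [171, 172, 173, 56, 43, 45, 42, 44, 133, 156, 63, 142, 171, 43, 46, 49, 39, 41, 71, 70]
```

Run:
```python
from h import *
c=load('w9'); f=c['frame'].astype(int).sum(2)//3
f=cv2.GaussianBlur(f.astype(np.float32),(1,3),0).astype(int)
for v in range(50,275,15): print(v,f[v,292:350:2].tolist())
```

```text
50 [214, 214, 213, 213, 214, 214, 215, 213, 215, 213, 214, 214, 214, 212, 205, 209, 214, 215, 214, 214, 215, 213, 213, 214, 213, 200, 208, 214, 214]
65 [214, 215, 214, 211, 201, 210, 214, 214, 215, 214, 215, 214, 214, 214, 211, 200, 211, 215, 214, 213, 214, 214, 214, 214, 214, 211, 200, 212, 214]
80 [215, 214, 214, 214, 212, 200, 211, 214, 214, 214, 213, 212, 209, 210, 210, 205, 201, 213, 214, 214, 215, 214, 214, 214, 214, 214, 205, 203, 214]
95 [213, 214, 214, 214, 214, 211, 199, 209, 180, 164, 167, 170, 163, 162, 159, 156, 155, 180, 204, 215, 215, 214, 215, 214, 214, 214, 212, 201, 209]
110 [213, 213, 214, 214, 213, 213, 209, 190, 164, 165, 170, 176, 170, 163, 165, 166, 164, 177, 191, 211, 215, 215, 215, 215, 214, 215, 214, 210, 200]
125 [213, 213, 213, 213, 214, 214, 214, 201, 154, 163, 171, 171, 170, 164, 165, 166, 167, 186, 185, 206, 214, 213, 214, 213, 213, 213, 214, 213, 204]
140 [213, 213, 214, 213, 213, 214, 212, 186, 160, 154, 174, 173, 176, 177, 172, 169, 168, 188, 198, 198, 209, 213, 214, 213, 213, 214, 214, 214, 212]
155 [199, 211, 213, 212, 212, 212, 212, 190, 168, 160,
[... 445 characters left out ...]
 188, 166, 161, 164, 165, 164, 166, 187, 204, 212, 212, 212, 211, 199, 206, 212, 212, 213, 212, 211]
215 [210, 210, 210, 209, 197, 207, 211, 211, 210, 185, 162, 162, 165, 165, 166, 168, 182, 203, 212, 212, 211, 211, 209, 198, 207, 211, 211, 211, 211]
230 [210, 210, 209, 209, 209, 198, 202, 210, 209, 176, 166, 175, 183, 186, 179, 171, 178, 203, 210, 210, 209, 210, 210, 206, 197, 208, 210, 210, 210]
245 [208, 208, 208, 209, 209, 209, 198, 201, 208, 177, 165, 167, 171, 176, 179, 178, 173, 198, 209, 209, 210, 209, 210, 210, 204, 198, 209, 210, 209]
260 [208, 208, 208, 208, 208, 208, 207, 199, 200, 208, 208, 209, 208, 209, 208, 208, 200, 200, 208, 208, 208, 208, 209, 208, 208, 200, 200, 209, 209]
```

Run:
```python
from h import *
c=load('w9'); z=.007
a=ray(c,317,83,z);b=ray(c,317.5,256,z); print(a,b,np.linalg.norm(a-b),(a+b)/2,np.arctan2(*(a-b)[1::-1]))
for v in(110,140,170,200,230):
    f=c['frame'][v].sum(1)//3; i=[u for u in range(300,335) if f[u]<195]; print(v,ray(c,(i[0]+i[-1])/2,v,z)[:2].round(4),(np.linalg.norm(ray(c,i[0]-.5,v,z)-ray(c,i[-1]+.5,v,z))).round(4))
```

```text
[ 0.37500657 -0.40504991  0.007     ] [ 0.56481067 -0.42736554  0.007     ] 0.1911114503132365 [ 0.46990862 -0.41620772  0.007     ] 3.024558071111025
110 [ 0.4006 -0.4081] 0.0234
140 [ 0.4304 -0.4128] 0.0219
170 [ 0.4623 -0.4156] 0.0204
200 [ 0.496  -0.4196] 0.0166
230 [ 0.5319 -0.4234] 0.0183
```

```bash
cat >> h.py <<'E'
def bis(t,z): 
    h=rk(0,0,0); a=YAW+.25; return np.array([h[0]+t*np.cos(a),h[1]+t*np.sin(a),z])
E
python3 - <<'E'
from h import *
R=Rd(1.453)
st=plan([((.468,-.4158,.08),R,60),((.468,-.4158,.0215),R,60,4)])
Rb=Rd(1.465); print(bis(.185,0),bis(.13,0),bis(.085,0))
print('carry');st=plan([((.468,-.4158,.19),R,0),(bis(.185,.19),Rb,0)],start=st)
print('down');plan([(bis(.185,.12),Rb,0,3),(bis(.185,.0965),Rb,0,3)],start=st)
E
```

```text
[0,-1,35,0,0,0,60, 0,-0.5,35,0,0,0,60, -0.5,-1,35,0,0,0,60, 0,-1,35,0,0,0,60, 0,0,14.5,0,0,0,60]
[0,0,14.5,0,0,0,60, 0,0,14.5,0,0,0,60, 0,0,15,0,0,0,60]
end [ 0.4682 -0.4158  0.0213] [0.117 0.993 0.003]
[0.53553475 0.04725481 0.        ] [ 0.5297268  -0.00743768  0.        ] [ 0.52497484 -0.05218607  0.        ]
carry
[0,0,-33.5,0,0,0,0, 0,0,-34,0,0,0,0, 0,0.5,-33.5,0,0,0,0, 0,0,-34,0,0,0,0, 0,0,-33.5,0,0,0,0]
[-1,39,0,0,0,0,0, -1,39,0,0,0,0,0, -1.5,39,0.5,0,0,0,0, -1,39,0,0,0,0,0, -1,39,0,0,0,-0.5,0]
[-1.5,39,0,0,0,0,0, -1.5,39,0.5,0,0,0,0, -1.5,39,0,0,0,0,0, -1,39,0,0,0,0,0, -1.5,39,0,0,0,0,0]
[-1.5,39,0.5,0,0,0,0, -1.5,39,0,0,0,0,0]
end [0.5355 0.0475 0.19  ] [0.108 0.994 0.003]
down
[0,0,23.5,0,0,0,0, 0,-0.5,23,0,0,0,0, 0,0,23.5,0,0,0,0, 0,0,8,0,0,0,0, 0,0,7.5,0,0,0,0]
[0,0,8,0,0,0,0]
end [0.5357 0.0473 0.0965] [0.108 0.994 0.003]
```

>>> {"method": "servo_tool", "body": {"increments": [0,-1,35,0,0,0,60,0,-0.5,35,0,0,0,60,-0.5,-1,35,0,0,0,60,0,-1,35,0,0,0,60,0,0,14.5,0,0,0,60], "newtons": 60}}

```text
t: 19.75
tcp_pos: [0.4663, -0.4151, 0.0624]
eef_rot: [-0.001, 0.058, 0.998, 0.003]
wrist_force: [0.6, 0.4, 0.6]
opening: 0.0598
gripper_force: 0.0
```

>>> {"method": "servo_tool", "body": {"increments": [0,0,14.5,0,0,0,60,0,0,10,0,0,0,60,0,0,5,0,0,0,60,0,0,5,0,0,0,60,0,0,5,0,0,0,60]}}

```text
t: 20.25
tcp_pos: [0.4675, -0.4182, 0.0267]
eef_rot: [0.002, 0.059, 0.998, 0.001]
wrist_force: [-0.2, -0.2, 0.1]
opening: 0.0599
gripper_force: 0.0
```

>>> {"method": "servo_tool", "body": {"increments": [0,0,4,0,0,0,60,0,0,0,0,0,0,60,0,0,0,0,0,0,60]}}

```text
t: 20.55
tcp_pos: [0.467, -0.4179, 0.0223]
eef_rot: [0.001, 0.059, 0.998, 0.001]
wrist_force: [0.6, 0.0, -0.2]
opening: 0.0598
gripper_force: 0.0
```

>>> {"method": "servo_tool", "body": {"increments": [0,0,0,0,0,0,0,0,0,0,0,0,0,0,0,0,0,0,0,0,0,0,0,0,0,0,0,0,0,0,0,0,0,0,0]}}

```text
t: 21.05
tcp_pos: [0.4671, -0.4177, 0.0225]
eef_rot: [0.001, 0.059, 0.998, 0.001]
wrist_force: [-0.3, 2.2, 5.2]
opening: 0.0136
gripper_force: 59.0
```

>>> {"method": "servo_tool", "body": {"increments": [0,0,-10,0,0,0,0,0,0,-20,0,0,0,0,0,0,-30,0,0,0,0,0,0,-30,0,0,0,0,0,0,0,0,0,0,0]}}

```text
t: 21.55
tcp_pos: [0.4687, -0.4201, 0.1167]
eef_rot: [0.004, 0.06, 0.998, -0.001]
wrist_force: [0.9, -0.8, -1.3]
opening: 0.0133
gripper_force: 58.9
```

Run:
```python
from h import *
s,p,R=tcp(); print(p,s['wrist_force'],s['wrist_torque'],s['opening'],s['gripper_force'])
c=cap('wrist','w10'); f=c['frame'].astype(int).sum(2)//3
print(proj(c,p-[0,0,.018]))
for v in range(40,300,20): print(v,f[v,280:362:3].tolist())
```

```text
[ 0.46869893 -0.42009399  0.11666147] [ 0.90405599 -0.76346749 -1.29724568] [-0.06568084 -0.04768007  0.00532925] 0.013325436486846904 58.85441185673699
[320.47154538 265.4439875 ]
40 [214, 214, 213, 214, 215, 214, 214, 197, 212, 214, 214, 215, 214, 214, 215, 215, 214, 211, 200, 214, 214, 214, 213, 214, 214, 215, 214, 214]
60 [215, 215, 215, 214, 216, 216, 214, 212, 198, 214, 213, 182, 180, 181, 183, 188, 190, 200, 202, 206, 215, 214, 214, 214, 215, 215, 215, 214]
80 [215, 214, 214, 215, 215, 215, 215, 214, 210, 165, 168, 168, 160, 158, 162, 165, 166, 164, 159, 183, 213, 215, 214, 215, 214, 215, 215, 214]
100 [204, 215, 215, 214, 215, 214, 214, 214, 198, 169, 173, 161, 152, 157, 157, 155, 155, 156, 154, 156, 200, 214, 214, 215, 215, 214, 214, 215]
120 [204, 201, 214, 214, 213, 215, 214, 215, 198, 166, 164, 164, 159, 159, 159, 161, 164, 165, 163, 166, 198, 205, 214, 214, 214, 214, 215, 214]
140 [213, 203, 201, 215, 213, 213, 214, 214, 195, 155, 156, 159, 155, 162, 166, 170, 168, 173, 176, 183, 213, 197, 212, 214, 213, 214, 213, 214]
160 [212, 212, 204, 200, 212, 214, 214, 213, 203, 16
[... 236 characters left out ...]
]
200 [212, 212, 214, 213, 206, 196, 213, 212, 206, 180, 176, 180, 183, 183, 175, 168, 167, 170, 168, 189, 212, 213, 210, 194, 211, 212, 212, 212]
220 [211, 212, 210, 211, 212, 206, 196, 211, 204, 181, 178, 179, 182, 183, 180, 174, 175, 171, 167, 189, 212, 210, 212, 205, 201, 211, 211, 212]
240 [209, 210, 209, 210, 210, 210, 205, 197, 198, 140, 148, 188, 182, 177, 173, 172, 170, 170, 176, 198, 211, 211, 210, 212, 195, 206, 210, 211]
260 [77, 63, 64, 69, 129, 129, 128, 117, 66, 89, 105, 101, 99, 103, 114, 120, 125, 126, 107, 72, 122, 130, 130, 130, 76, 75, 74, 88]
280 [56, 57, 87, 124, 124, 125, 122, 58, 53, 80, 107, 109, 106, 102, 101, 98, 97, 102, 79, 58, 65, 126, 128, 129, 129, 86, 66, 69]
```

Run:
```python
from h import *
s,p,R=tcp(); print(p)
Rb=Rd(1.465)
st=plan([(p+[0,0,.08],R,0),(bis(.185,.197),Rb,0)])
```

```text
[ 0.46778112 -0.41904522  0.11445128]
[0,0,-40,0,0,0,0, -0.5,0,-40,0,0,0,0, -1,39.5,0,0,0,0,0, -1,39,-0.5,0,0,0,0, -1,39.5,0,0,0,0,0]
[-1,39,-0.5,0,0,-0.5,0, -1.5,39.5,0,0,0,0,0, -1,39,0,0,0,0,0, -1.5,39.5,-0.5,0,0,0,0, -1.5,39,0,0,0,0,0]
[-1,39,-0.5,0,0,0,0, -1.5,39.5,0,0,0.5,0,0, -1.5,39,0,0,0,0,0, -1,39.5,-0.5,0,0,-0.5,0]
end [0.5354 0.0473 0.197 ] [0.101 0.995 0.   ]
```

>>> {"method": "servo_tool", "body": {"increments": [0,0,-40,0,0,0,0,-0.5,0,-40,0,0,0,0,-1,39.5,0,0,0,0,0,-1,39,-0.5,0,0,0,0,-1,39.5,0,0,0,0,0]}}

```text
t: 22.1
tcp_pos: [0.4834, -0.2998, 0.192]
eef_rot: [0.0, 0.06, 0.998, 0.001]
wrist_force: [0.1, -0.2, -1.4]
opening: 0.0133
gripper_force: 59.0
```

>>> {"method": "servo_tool", "body": {"increments": [-1,39,-0.5,0,0,-0.5,0,-1.5,39.5,0,0,0,0,0,-1,39,0,0,0,0,0,-1.5,39.5,-0.5,0,0,0,0,-1.5,39,0,0,0,0,0]}}

```text
t: 22.6
tcp_pos: [0.5115, -0.1055, 0.1933]
eef_rot: [-0.0, 0.055, 0.998, 0.001]
wrist_force: [0.1, 0.5, -0.8]
opening: 0.0135
gripper_force: 59.0
```

>>> {"method": "servo_tool", "body": {"increments": [-1,39,-0.5,0,0,0,0,-1.5,39.5,0,0,0.5,0,0,-1.5,39,0,0,0,0,0,-1,39.5,-0.5,0,0,-0.5,0,0,0,0,0,0,0,0]}}

```text
t: 23.1
tcp_pos: [0.5342, 0.0552, 0.1946]
eef_rot: [-0.004, 0.046, 0.999, 0.003]
wrist_force: [0.1, -0.0, -1.5]
opening: 0.0134
gripper_force: 59.0
```

>>> {"method": "servo_tool", "body": {"increments": [0,0,0,0,0,0,0,0,0,0,0,0,0,0,0,0,0,0,0,0,0]}}

```text
t: 23.4
tcp_pos: [0.5342, 0.0465, 0.1953]
eef_rot: [-0.004, 0.052, 0.999, 0.001]
wrist_force: [-0.3, -0.2, -0.6]
opening: 0.0137
gripper_force: 59.0
```

Run:
```python
from h import *
s,p,R=tcp(); print(p,R.round(3)[:,1:].tolist(),s['wrist_force'],s['opening'],s['gripper_force'])
plan([(bis(.185,.13),Rd(1.465),0,3),(bis(.185,.0985),Rd(1.465),0,6)],rmm=.5)
```

```text
[0.53416653 0.04651587 0.19533763] [[0.104, -0.007], [0.995, 0.002], [0.002, -1.0]] [-0.31370191 -0.21499136 -0.61602926] 0.013694435797034629 59.02150847192388
[-0.5,0.5,22,0,0,0,0, -0.5,0,21.5,0,-0.5,0,0, -0.5,0.5,22,0,0,0,0, 0,0,5,0,0,0,0, 0,0,5.5,0,0,0,0]
[0,0,5,0,0,0,0, 0,0,5.5,0,0,0,0, 0,0,5,0,0,0,0, 0,-0.5,5.5,0,0,0,0]
end [0.5355 0.047  0.0983] [0.104 0.995 0.002]
```

>>> {"method": "servo_tool", "body": {"increments": [-0.5,0.5,22,0,0,0,0,-0.5,0,21.5,0,-0.5,0,0,-0.5,0.5,22,0,0,0,0,0,0,5,0,0,0,0,0,0,5.5,0,0,0,0]}}

```text
t: 23.9
tcp_pos: [0.536, 0.0483, 0.1196]
eef_rot: [0.001, 0.051, 0.999, 0.001]
wrist_force: [0.2, -0.4, -1.1]
opening: 0.0134
gripper_force: 59.0
```

>>> {"method": "servo_tool", "body": {"increments": [0,0,5,0,0,0,0,0,0,5.5,0,0,0,0,0,0,5,0,0,0,0,0,0,4,0,0,0,0,0,0,0,0,0,0,0]}}

```text
t: 24.4
tcp_pos: [0.5357, 0.0493, 0.0998]
eef_rot: [0.001, 0.051, 0.999, 0.001]
wrist_force: [0.2, -0.8, -0.8]
opening: 0.0134
gripper_force: 59.0
```

>>> {"method": "servo_tool", "body": {"increments": [0,0,2,0,0,0,0,0,0,0,0,0,0,0,0,0,0,0,0,0,0]}}

```text
t: 24.7
tcp_pos: [0.5361, 0.0493, 0.0984]
eef_rot: [0.001, 0.051, 0.999, 0.001]
wrist_force: [0.6, 0.3, -1.3]
opening: 0.0134
gripper_force: 59.0
```

>>> {"method": "servo_tool", "body": {"increments": [0,0,2,0,0,0,0,0,0,0,0,0,0,0,0,0,0,0,0,0,0]}}

```text
t: 25.0
tcp_pos: [0.5363, 0.0494, 0.0965]
eef_rot: [0.001, 0.051, 0.999, 0.001]
wrist_force: [0.1, 0.6, 0.9]
opening: 0.0134
gripper_force: 59.4
```

>>> {"method": "servo_tool", "body": {"increments": [0,0,1,0,0,0,0,0,0,0,0,0,0,0,0,0,0,0,0,0,0]}}

```text
t: 25.3
tcp_pos: [0.5364, 0.0494, 0.0964]
eef_rot: [0.001, 0.051, 0.999, 0.001]
wrist_force: [-3.0, -0.8, 12.8]
opening: 0.0137
gripper_force: 60.6
```

>>> {"method": "servo_tool", "body": {"increments": [0,0,-1,0,0,0,0,0,0,0,0,0,0,30,0,0,0,0,0,0,35,0,0,0,0,0,0,35,0,0,-10,0,0,0,35]}}

```text
t: 25.8
tcp_pos: [0.5349, 0.0492, 0.1054]
eef_rot: [-0.0, 0.051, 0.999, 0.001]
wrist_force: [-1.1, -0.0, 0.6]
opening: 0.035
gripper_force: 0.0
```

>>> {"method": "servo_tool", "body": {"increments": [0,0,-40,0,0,0,35,0,0,-40,0,0,0,35,0,0,-30,0,0,0,35,0,0,0,0,0,0,35,0,0,0,0,0,0,35]}}

```text
t: 26.3
tcp_pos: [0.536, 0.0491, 0.2172]
eef_rot: [0.002, 0.051, 0.999, 0.001]
wrist_force: [-0.5, -0.1, 0.1]
opening: 0.0353
gripper_force: 0.0
```

Run:
```python
from h import *
s,p,R=tcp(); print(p,s['wrist_force'],s['opening'])
c=cap('wrist','w11'); f=c['frame'].astype(int).sum(2)//3
g=bis(.187,.082); print(proj(c,g))
for d in(-.08,-.04,0,.04,.08):  # profile along bisector at offsets across
    a=YAW+.25; n=np.array([-np.sin(a),np.cos(a),0]); b=np.array([np.cos(a),np.sin(a),0])
    out=[]
    for q in np.arange(-.03,.031,.003):
        u,v=proj(c,g+d*n+q*b); out.append(int(f[int(round(v)),int(round(u))]) if 0<=v<400 and 0<=u<640 else -1)
    print(d,out)
plan([((.4594,-.3035,.19),Rd(1.6),40)])
```

```text
[0.53598528 0.04910181 0.21718945] [-0.50978155 -0.0864644   0.12306336] 0.035344134975183426
[320.20340493 195.35396235]
-0.08 [75, 84, 80, 80, 78, 84, 81, 101, 149, 157, 164, 168, 157, 113, 83, 78, 76, 70, 54, 58, 54]
-0.04 [134, 145, 153, 155, 154, 156, 154, 112, 133, 142, 146, 154, 143, 88, 91, 102, 114, 136, 199, 162, 142]
0 [223, 223, 223, 222, 220, 220, 220, 213, 156, 154, 161, 160, 147, 210, 200, 168, 134, 94, 69, 64, 64]
0.04 [155, 154, 153, 148, 136, 107, 83, 83, 152, 148, 159, 154, 148, 83, 102, 82, 82, 78, 59, 58, 55]
0.08 [78, 76, 79, 78, 77, 76, 79, 76, 150, 144, 147, 140, 130, 79, 77, 76, 79, 58, 54, 56, 57]
[4,-36,2.5,0,0,-0.5,40, 4.5,-35.5,2.5,0,0,-1,40, 4.5,-36,2.5,0,0,-0.5,40, 5.5,-35.5,2.5,0,0,-1,40, 6,-35.5,2.5,0,0,-0.5,40]
[6,-35.5,2.5,0,0,-1,40, 7,-35.5,2.5,0,0,-0.5,40, 7,-35.5,2.5,0,0,-1,40, 7.5,-35,2.5,0,0,-0.5,40, 8,-35.5,2.5,0,0,-1,40]
end [ 0.4595 -0.3037  0.1901] [-0.03   1.     0.002]
```

>>> {"method": "servo_tool", "body": {"increments": [4,-36,2.5,0,0,-0.5,40,4.5,-35.5,2.5,0,0,-1,40,4.5,-36,2.5,0,0,-0.5,40,5.5,-35.5,2.5,0,0,-1,40,6,-35.5,2.5,0,0,-0.5,40]}}

```text
t: 26.85
tcp_pos: [0.4961, -0.1282, 0.2017]
eef_rot: [-0.0, 0.02, 1.0, 0.001]
wrist_force: [0.4, -0.7, -0.8]
opening: 0.04
gripper_force: 0.0
```

>>> {"method": "servo_tool", "body": {"increments": [6,-35.5,2.5,0,0,-1,40,7,-35.5,2.5,0,0,-0.5,40,7,-35.5,2.5,0,0,-1,40,7.5,-35,2.5,0,0,-0.5,40,8,-35.5,2.5,0,0,-1,40]}}

```text
t: 27.35
tcp_pos: [0.4586, -0.3044, 0.1886]
eef_rot: [-0.0, -0.015, 1.0, 0.002]
wrist_force: [0.2, 0.3, -0.4]
opening: 0.0401
gripper_force: 0.0
```

>>> {"method": "servo_tool", "body": {"increments": [0,0,0,0,0,0,40,0,0,0,0,0,0,40,0,0,0,0,0,0,40]}}

```text
t: 27.65
tcp_pos: [0.4599, -0.3022, 0.1893]
eef_rot: [0.0, -0.015, 1.0, 0.002]
wrist_force: [0.2, -0.3, -0.1]
opening: 0.0397
gripper_force: 0.0
```

```bash
cat >> h.py <<'E'
def dark(c,guess,z,rx=.085,ry=.03,thr=110,bright=False):
    f=c['frame'].astype(int).sum(2)//3
    q=np.array([proj(c,[guess[0]+dx,guess[1]+dy,z]) for dx in(-rx,rx) for dy in(-ry,ry)])
    u0,v0=np.maximum(q.min(0),0).astype(int); u1,v1=np.minimum(q.max(0),[639,399]).astype(int)
    m=(f[v0:v1,u0:u1]<thr).astype(np.uint8)
    k,l,st,ce=cv2.connectedComponentsWithStats(m); 
    for i in range(1,k):
        if st[i,4]<60: continue
        p=np.argwhere(l==i)[:,::-1]+[u0,v0]; W=np.array([ray(c,*x,z)[:2] for x in p]).astype(np.float32)
        d=cv2.fitLine(W,cv2.DIST_HUBER,0,.01,.01).ravel(); b,wh,_=cv2.minAreaRect(W)
        print(st[i].tolist(),W.mean(0).round(4),np.round(b,4),np.round(wh,4),'ang',np.arctan(d[1]/d[0]).round(3))
E
python3 - <<'E'
from h import *
s,p,R=tcp(); print(p,s['joint_pos'].round(2))
c=cap('wrist','w12'); dark(c,(.4594,-.3035),.006); 
f=c['frame'].astype(int).sum(2)//3
u,v=proj(c,[.4594,-.3035,.006]); print(u,v); print(f[int(v),int(u)-30:int(u)+30:2].tolist())
E
```

```text
[ 0.45988547 -0.30221492  0.18930463] [ 0.25  0.35  0.28  1.93 -0.13  0.88  2.19]
[26, 26, 10, 122, 1067] [ 0.4494 -0.3039] [ 0.4573 -0.3035] [0.1229 0.0091] ang 0.027
318.47731601257834 181.20851708919184
[201, 207, 215, 215, 215, 214, 216, 215, 215, 215, 203, 155, 150, 98, 98, 102, 100, 99, 153, 211, 214, 205, 201, 213, 214, 213, 213, 214, 214, 215]
```

Run:
```python
from h import *
R=Rd(1.598); P=lambda z:(.459,-.3038,z)
plan([(P(.06),R,40),(P(.03),R,40,3),(P(.0215),R,40,3)])
```

```text
[0.5,-0.5,32.5,0,0,0,40, 0,-0.5,32.5,0,0,0,40, 0.5,-0.5,32,0,0,0,40, 0.5,-0.5,32.5,0,0,0.5,40, 0,0,10,0,0,0,40]
[0,0,10,0,0,0,40, 0,-0.5,10,0,0,0,40, 0,0,3,0,0,0,40, 0,0,2.5,0,0,0,40, 0,0,3,0,0,0,40]
end [ 0.4589 -0.304   0.0216] [-0.023  1.     0.003]
```

>>> {"method": "servo_tool", "body": {"increments": [0.5,-0.5,32.5,0,0,0,40,0,-0.5,32.5,0,0,0,40,0.5,-0.5,32,0,0,0,40,0.5,-0.5,32.5,0,0,0.5,40,0,0,10,0,0,0,40], "newtons": 40}}

```text
t: 28.2
tcp_pos: [0.4575, -0.3028, 0.0479]
eef_rot: [-0.001, -0.011, 1.0, 0.003]
wrist_force: [-0.2, 0.7, -0.7]
opening: 0.0402
gripper_force: 0.0
```

>>> {"method": "servo_tool", "body": {"increments": [0,0,8,0,0,0,40,0,-0.5,8,0,0,0,40,0,0,4,0,0,0,40,0,0,4,0,0,0,40,0,0,0,0,0,0,40]}}

```text
t: 28.7
tcp_pos: [0.4591, -0.3058, 0.0269]
eef_rot: [0.001, -0.01, 1.0, 0.001]
wrist_force: [0.1, -0.0, -0.8]
opening: 0.0402
gripper_force: 0.0
```

>>> {"method": "servo_tool", "body": {"increments": [0,0,2.5,0,0,0,40,0,0,2,0,0,0,40,0,0,0,0,0,0,40,0,0,0,0,0,0,40]}}

```text
t: 29.1
tcp_pos: [0.4589, -0.3058, 0.0223]
eef_rot: [0.001, -0.01, 1.0, 0.001]
wrist_force: [-0.3, 0.1, 0.2]
opening: 0.0403
gripper_force: 0.0
```

>>> {"method": "servo_tool", "body": {"increments": [0,0,0,0,0,0,0,0,0,0,0,0,0,0,0,0,0,0,0,0,0,0,0,0,0,0,0,0,0,0,0,0,0,0,0]}}

```text
t: 29.6
tcp_pos: [0.459, -0.3058, 0.0225]
eef_rot: [0.001, -0.01, 1.0, 0.001]
wrist_force: [-0.5, 0.9, 3.9]
opening: 0.0091
gripper_force: 39.1
```

>>> {"method": "servo_tool", "body": {"increments": [0,0,-10,0,0,0,0,0,0,-30,0,0,0,0,0,0,-40,0,0,0,0,0,0,-40,0,0,0,0,0,0,-40,0,0,0,0]}}

```text
t: 30.1
tcp_pos: [0.4581, -0.3061, 0.1843]
eef_rot: [0.001, -0.01, 1.0, 0.001]
wrist_force: [1.4, 0.1, -0.4]
opening: 0.0094
gripper_force: 39.2
```

>>> {"method": "servo_tool", "body": {"increments": [0,0,0,0,0,0,0,0,0,0,0,0,0,0]}}

```text
t: 30.3
tcp_pos: [0.4589, -0.3063, 0.1834]
eef_rot: [0.002, -0.01, 1.0, 0.001]
wrist_force: [-0.4, -0.1, -1.0]
opening: 0.0094
gripper_force: 39.2
```

Run:
```python
from h import *
s,p,R=tcp(); print(p,s['wrist_force'],s['opening'],s['gripper_force'])
c=cap('wrist','w13'); print(proj(c,p-[0,0,.015])); dark(c,p,p[2]-.015,rx=.07,ry=.02)
Rb=Rd(1.465)
plan([(bis(.13,.19),Rb,0)])
```

```text
[ 0.45886822 -0.30631284  0.18339311] [-0.37264695 -0.05949697 -1.02537393] 0.009439840439441245 39.1755536198616
[319.9176659  268.55206544]
[0, 15, 94, 243, 12671] [ 0.4766 -0.3051] [ 0.4614 -0.3048] [0.1336 0.052 ] ang 0.03
[-9.5,37,-1,0,0,1,0, -9.5,37.5,-0.5,0,0,1,0, -8,37.5,-1,0,0,0.5,0, -8.5,37.5,-1,0,0,1,0, -7.5,37.5,-1,0,0,1,0]
[-6.5,37.5,-0.5,0,0,1,0, -6,38,-1,0,0,1,0, -5.5,38,-1,0,0,1,0]
end [ 0.5296 -0.0074  0.19  ] [0.11  0.994 0.003]
```

>>> {"method": "servo_tool", "body": {"increments": [-9.5,37,-1,0,0,1,0,-9.5,37.5,-0.5,0,0,1,0,-8,37.5,-1,0,0,0.5,0,-8.5,37.5,-1,0,0,1,0,-7.5,37.5,-1,0,0,1,0]}}

```text
t: 30.85
tcp_pos: [0.5024, -0.1179, 0.1856]
eef_rot: [-0.001, 0.029, 1.0, 0.001]
wrist_force: [0.5, 0.1, 0.1]
opening: 0.0093
gripper_force: 39.2
```

>>> {"method": "servo_tool", "body": {"increments": [-6.5,37.5,-0.5,0,0,1,0,-6,38,-1,0,0,1,0,-5.5,38,-1,0,0,1,0,0,0,0,0,0,0,0,0,0,0,0,0,0,0]}}

```text
t: 31.35
tcp_pos: [0.529, -0.007, 0.1885]
eef_rot: [-0.001, 0.054, 0.999, 0.001]
wrist_force: [-0.0, -1.2, -0.5]
opening: 0.0096
gripper_force: 39.2
```

>>> {"method": "servo_tool", "body": {"increments": [0,0,0,0,0,0,0,0,0,0,0,0,0,0]}}

```text
t: 31.55
tcp_pos: [0.5293, -0.0095, 0.1895]
eef_rot: [0.0, 0.056, 0.998, 0.001]
wrist_force: [0.6, -0.4, -0.6]
opening: 0.009
gripper_force: 39.2
```

Run:
```python
from h import *
s,p,R=tcp(); print(p,R[:,1:].round(3).tolist(),s['wrist_force'],s['opening'],s['gripper_force'])
plan([(bis(.13,.125),Rd(1.465),0,3),(bis(.13,.099),Rd(1.465),0,6)],rmm=.5)
```

```text
[ 0.52931067 -0.00945723  0.18950858] [[0.112, 0.001], [0.994, 0.002], [0.002, -1.0]] [ 0.56326596 -0.4179712  -0.59273899] 0.008970380439944805 39.22511123120785
[0,0.5,21.5,0,0,0,0, 0,1,21.5,0,0,-0.5,0, 0,0.5,21.5,0,0,0,0, 0,0,4.5,0,0,0,0, 0,0,4,0,0,0,0]
[0,0,4.5,0,0,0,0, 0,0,4.5,0,0,0,0, 0,0,4,0,0,0,0, 0,0,4.5,0,0,0,0]
end [ 0.5296 -0.0073  0.099 ] [0.104 0.995 0.002]
```

>>> {"method": "servo_tool", "body": {"increments": [0,0.5,21.5,0,0,0,0,0,1,21.5,0,0,-0.5,0,0,0.5,21.5,0,0,0,0,0,0,4.5,0,0,0,0,0,0,4,0,0,0,0]}}

```text
t: 32.05
tcp_pos: [0.5302, -0.0066, 0.1169]
eef_rot: [0.001, 0.051, 0.999, 0.001]
wrist_force: [0.4, 0.9, -0.2]
opening: 0.0089
gripper_force: 39.2
```

>>> {"method": "servo_tool", "body": {"increments": [0,0,4.5,0,0,0,0,0,0,4.5,0,0,0,0,0,0,4,0,0,0,0,0,0,4,0,0,0,0,0,0,0,0,0,0,0]}}

```text
t: 32.55
tcp_pos: [0.5301, -0.0055, 0.0997]
eef_rot: [0.001, 0.051, 0.999, 0.001]
wrist_force: [0.1, 0.4, 0.5]
opening: 0.0092
gripper_force: 39.2
```

>>> {"method": "servo_tool", "body": {"increments": [0,0,2,0,0,0,0,0,0,0,0,0,0,0,0,0,0,0,0,0,0]}}

```text
t: 32.85
tcp_pos: [0.5304, -0.0055, 0.0982]
eef_rot: [0.001, 0.051, 0.999, 0.001]
wrist_force: [0.3, -0.0, -0.6]
opening: 0.0093
gripper_force: 39.2
```

>>> {"method": "servo_tool", "body": {"increments": [0,0,1,0,0,0,0,0,0,0.5,0,0,0,0,0,0,0,0,0,0,0]}}

```text
t: 33.15
tcp_pos: [0.5304, -0.0055, 0.0966]
eef_rot: [0.001, 0.051, 0.999, 0.001]
wrist_force: [-0.2, 0.6, -0.8]
opening: 0.0089
gripper_force: 39.2
```

>>> {"method": "servo_tool", "body": {"increments": [0,0,0.5,0,0,0,0,0,0,0,0,0,0,0,0,0,0,0,0,0,0]}}

```text
t: 33.45
tcp_pos: [0.5304, -0.0056, 0.0962]
eef_rot: [0.001, 0.051, 0.999, 0.001]
wrist_force: [-0.5, -0.4, 1.1]
opening: 0.0093
gripper_force: 39.4
```

>>> {"method": "servo_tool", "body": {"increments": [0,0,0,0,0,0,12,0,0,0,0,0,0,15,0,0,0,0,0,0,19,0,0,0,0,0,0,22,0,0,0,0,0,0,24]}}

```text
t: 33.95
tcp_pos: [0.5304, -0.0056, 0.0961]
eef_rot: [0.001, 0.051, 0.999, 0.001]
wrist_force: [-0.2, -0.3, -0.0]
opening: 0.024
gripper_force: 0.0
```

>>> {"method": "servo_tool", "body": {"increments": [0,0,-5,0,0,0,24,0,0,-15,0,0,0,24,0,0,-35,0,0,0,24,0,0,-40,0,0,0,24,0,0,-25,0,0,0,24]}}

```text
t: 34.45
tcp_pos: [0.531, -0.006, 0.2192]
eef_rot: [0.003, 0.051, 0.999, 0.001]
wrist_force: [0.1, 0.2, -0.9]
opening: 0.024
gripper_force: 0.0
```

>>> {"method": "servo_tool", "body": {"increments": [0,0,0,0,0,0,40,0,0,0,0,0,0,40]}}

```text
t: 34.65
tcp_pos: [0.5302, -0.0058, 0.2166]
eef_rot: [0.002, 0.051, 0.999, 0.001]
wrist_force: [-0.5, 0.1, -0.4]
opening: 0.0398
gripper_force: 0.0
```

```bash
cat >> h.py <<'E'
def prof(c,t0,z,offs,span=.03,st=.003):
    f=c['frame'].astype(int).sum(2)//3; a=YAW+.25; n=np.array([-np.sin(a),np.cos(a),0]); b=np.array([np.cos(a),np.sin(a),0])
    for d in offs:
        out=[]
        for q in np.arange(-span,span+1e-6,st):
            u,v=proj(c,bis(t0,z)+d*n+q*b); out.append(int(f[int(round(v)),int(round(u))]) if 0<=v<399.5 and 0<=u<639.5 else -1)
        print(d,out)
E
python3 - <<'E'
from h import *
s,p,R=tcp(); print(p,s['wrist_force'],s['opening'])
c=cap('wrist','w14'); prof(c,.132,.08,(-.055,-.045,-.02,0,.02,.045,.055)); print('scr');prof(c,.187,.082,(-.08,0,.08))
a=near(R,p,.018+np.pi/2); print(a)
plan([((.53,.12,.215),Rd(1.5),40),((.458,.329,.2),Rd(1.59),40)])
E
```

```text
[ 0.53022248 -0.00579019  0.21659257] [-0.47074407  0.13993665 -0.40339773] 0.039768025014961024
-0.055 [91, 90, 92, 93, 92, 92, 94, 95, 95, 86, 73, 87, 95, 95, 95, 93, 92, 92, 92, 89, 89]
-0.045 [90, 92, 91, 90, 95, 93, 92, 77, 72, 62, 72, 72, 97, 98, 99, 97, 98, 98, 91, 88, 79]
-0.02 [132, 119, 108, 103, 103, 116, 165, 192, 188, 68, 75, 76, 138, 171, 171, 170, 168, 163, 146, 145, 155]
0 [209, 207, 208, 209, 209, 215, 221, 223, 210, 74, 82, 80, 143, 228, 228, 229, 228, 215, 210, 209, 215]
0.02 [221, 215, 195, 166, 123, 101, 87, 76, 73, 71, 79, 78, 84, 97, 88, 91, 91, 85, 87, 82, 83]
0.045 [83, 85, 91, 95, 108, 108, 86, 77, 75, 62, 75, 70, 72, 92, 93, 93, 91, 94, 99, 113, 135]
0.055 [109, 107, 105, 102, 103, 88, 77, 73, 69, 61, 73, 79, 61, 65, 68, 65, 73, 87, 87, 87, 86]
scr
-0.08 [82, 83, 83, 85, 69, 42, 46, 46, 51, 112, 121, 122, 119, 60, 51, 50, 51, 60, 63, 61, 62]
0 [210, 211, 223, 226, 225, 226, 227, 157, 158, 159, 168, 163, 146, 101, 74, 66, 69, 74, 75, 75, 72]
0.08 [80, 79, 79, 80, 80, 82, 79, 80, 153, 142, 146, 138, 135, 60, 58, 59, 58, 60, 59, 55, 60]
1.5887963267948966
[3,31.5,0,0,0,-0.5,40, 3,31,0.5,0,0,-0.5,40, 2.5,31.5,0,0,0,-0.5,40, 2,31.5,0.5,0,0,0,40, 14.5,34,2.5,0,0,-1,40]
[14,34,2.5,0,0,-1,40, 13.5,34,2.5,0,0,-0.5,40, 13,34.5,2.5,0,0,-1,40, 12.5,34.5,2.5,0,0,-1,40, 12,35,3,0,0,-1,40]
end [0.4581 0.329  0.1998] [-0.021  1.     0.002]
```

>>> {"method": "servo_tool", "body": {"increments": [3,31.5,0,0,0,-0.5,40,3,31,0.5,0,0,-0.5,40,2.5,31.5,0,0,0,-0.5,40,2,31.5,0.5,0,0,0,40,14.5,34,2.5,0,0,-1,40]}}

```text
t: 35.2
tcp_pos: [0.519, 0.1557, 0.2116]
eef_rot: [0.0, 0.029, 1.0, 0.001]
wrist_force: [-0.5, -0.1, -1.1]
opening: 0.04
gripper_force: 0.0
```

>>> {"method": "servo_tool", "body": {"increments": [14,34,2.5,0,0,-1,40,13.5,34,2.5,0,0,-0.5,40,13,34.5,2.5,0,0,-1,40,12.5,34.5,2.5,0,0,-1,40,12,35,3,0,0,-1,40]}}

```text
t: 35.7
tcp_pos: [0.4573, 0.3296, 0.1984]
eef_rot: [-0.0, -0.011, 1.0, 0.0]
wrist_force: [0.4, 0.1, -0.4]
opening: 0.0399
gripper_force: 0.0
```

>>> {"method": "servo_tool", "body": {"increments": [0,0,0,0,0,0,40,0,0,0,0,0,0,40,0,0,0,0,0,0,40]}}

```text
t: 36.0
tcp_pos: [0.4588, 0.3273, 0.1992]
eef_rot: [0.0, -0.01, 1.0, 0.0]
wrist_force: [-0.3, 0.6, -0.1]
opening: 0.0404
gripper_force: 0.0
```

Run:
```python
from h import *
s,p,R=tcp(); print(p)
c=cap('wrist','w15'); f=c['frame'].astype(int).sum(2)//3
print(proj(c,[.458,.329,.006]))
for x in np.arange(.385,.535,.0125):
    r=[]
    for y in np.arange(.305,.3531,.002):
        u,v=proj(c,[x,y,.006]); r.append(int(f[int(round(v)),int(round(u))]))
    print(round(x,4),r)
```

```text
[0.45880772 0.3272754  0.19918971]
[322.11901091 178.41740708]
0.385 [205, 206, 202, 190, 203, 206, 205, 206, 206, 206, 207, 205, 193, 198, 207, 206, 207, 207, 206, 207, 206, 199, 193, 206, 207]
0.3975 [205, 205, 201, 190, 203, 206, 205, 207, 205, 206, 206, 196, 149, 199, 211, 197, 206, 206, 206, 206, 207, 201, 192, 203, 206]
0.41 [190, 202, 201, 189, 202, 206, 206, 206, 205, 205, 173, 154, 161, 198, 218, 217, 198, 205, 206, 206, 206, 197, 192, 207, 205]
0.4225 [188, 188, 188, 186, 201, 206, 204, 204, 195, 173, 171, 152, 167, 201, 213, 222, 210, 194, 204, 205, 205, 201, 191, 203, 206]
0.435 [188, 188, 183, 173, 187, 188, 189, 197, 193, 154, 154, 151, 165, 199, 206, 218, 215, 195, 204, 204, 205, 194, 194, 205, 204]
0.4475 [187, 188, 183, 173, 185, 188, 188, 189, 189, 187, 152, 136, 142, 183, 207, 204, 224, 205, 192, 204, 204, 200, 189, 202, 205]
0.46 [186, 187, 183, 175, 179, 187, 188, 188, 188, 187, 152, 134, 130, 153, 190, 211, 221, 204, 192, 204, 205, 195, 192, 204, 204]
0.4725 [187, 187, 181, 174, 177, 187, 187, 187, 188, 186, 152, 133, 129, 149, 188, 207, 211, 210, 191, 189, 189, 193, 189, 202, 204]
0.485 [187, 186, 185, 174, 182, 187, 187, 188, 188, 185, 152, 133, 126, 135, 172, 200, 212, 210, 189, 188, 188, 179, 176, 188, 188]
0.4975 [185, 185, 185, 174, 181, 187, 187, 186, 187, 177, 135, 130, 129, 131, 170, 196, 198, 208, 191, 188, 187, 185, 176, 186, 188]
0.51 [185, 185, 185, 174, 181, 187, 185, 185, 186, 186, 164, 146, 126, 131, 167, 193, 187, 202, 203, 188, 186, 181, 176, 188, 188]
0.5225 [185, 185, 184, 172, 180, 186, 186, 184, 186, 186, 186, 186, 175, 180, 178, 181, 198, 192, 185, 187, 187, 183, 174, 185, 188]
0.535 [184, 185, 184, 173, 182, 186, 186, 185, 186, 186, 186, 185, 174, 174, 186, 187, 186, 186, 186, 187, 185, 182, 175, 187, 186]
```

Run:
```python
from h import *
R=Rd(1.593); P=lambda z:(.457,.3325,z)
plan([(P(.06),R,40),(P(.0215),R,40,7)])
```

```text
[0.5,1.5,35,0,0,0,40, 0.5,1,34.5,0,0,0,40, 0.5,1.5,35,0,0,0,40, 0.5,1.5,35,0,0,0,40, 0,0,5.5,0,0,0,40]
[0,0,5.5,0,0,0,40, 0,0,5.5,0,0,0,40, 0,0,5.5,0,0,0,40, 0,0,5.5,0,0,0,40, 0,0,5.5,0,0,0,40]
[0.5,0,5.5,0,0,0,40]
end [0.4568 0.3327 0.0215] [-0.018  1.     0.001]
```

>>> {"method": "servo_tool", "body": {"increments": [0.5,1.5,35,0,0,0,40,0.5,1,34.5,0,0,0,40,0.5,1.5,35,0,0,0,40,0.5,1.5,35,0,0,0,40,0,0,5.5,0,0,0,40]}}

```text
t: 36.55
tcp_pos: [0.4552, 0.3317, 0.0516]
eef_rot: [-0.001, -0.01, 1.0, -0.001]
wrist_force: [-1.3, -0.6, 0.0]
opening: 0.0404
gripper_force: 0.0
```

>>> {"method": "servo_tool", "body": {"increments": [0,0,8,0,0,0,40,0,0,8,0,0,0,40,0,0,6,0,0,0,40,0,0,6,0,0,0,40,0,0,0,0,0,0,40]}}

```text
t: 37.05
tcp_pos: [0.4568, 0.3347, 0.027]
eef_rot: [0.001, -0.01, 1.0, 0.001]
wrist_force: [-0.1, 0.1, -0.2]
opening: 0.0396
gripper_force: 0.0
```

>>> {"method": "servo_tool", "body": {"increments": [0,0,2,0,0,0,40,0,0,2,0,0,0,40,0,0,0,0,0,0,40,0,0,0,0,0,0,40]}}

```text
t: 37.45
tcp_pos: [0.457, 0.3348, 0.0233]
eef_rot: [0.001, -0.01, 1.0, 0.001]
wrist_force: [-0.7, 0.8, 1.2]
opening: 0.0398
gripper_force: 0.0
```

>>> {"method": "servo_tool", "body": {"increments": [0,0,0,0,0,0,0,0,0,0,0,0,0,0,0,0,0,0,0,0,0,0,0,0,0,0,0,0,0,0,0,0,0,0,0]}}

```text
t: 37.95
tcp_pos: [0.457, 0.3348, 0.0234]
eef_rot: [0.001, -0.01, 1.0, 0.001]
wrist_force: [-1.1, -0.3, 4.1]
opening: 0.009
gripper_force: 39.2
```

>>> {"method": "servo_tool", "body": {"increments": [0,0,-10,0,0,0,0,0,0,-30,0,0,0,0,0,0,-45,0,0,0,0,0,0,-45,0,0,0,0,0,0,-45,0,0,0,0]}}

```text
t: 38.45
tcp_pos: [0.4562, 0.3341, 0.2004]
eef_rot: [0.001, -0.01, 1.0, 0.001]
wrist_force: [0.9, 0.9, -0.6]
opening: 0.009
gripper_force: 39.1
```

>>> {"method": "servo_tool", "body": {"increments": [0,0,0,0,0,0,0,0,0,0,0,0,0,0,0,0,0,0,0,0,0]}}

```text
t: 38.75
tcp_pos: [0.4558, 0.3337, 0.1972]
eef_rot: [0.0, -0.01, 1.0, 0.0]
wrist_force: [-0.1, -0.4, -0.4]
opening: 0.0091
gripper_force: 39.1
```

Run:
```python
from h import *
s,p,R=tcp(); print(p,s['wrist_force'],s['opening'],s['gripper_force'])
Rb=Rd(1.465)
plan([(bis(.084,.195),Rb,0)])
```

```text
[0.45577261 0.33373944 0.19719339] [-0.13892735 -0.43990693 -0.44459061] 0.009076272586169772 39.12456214427948
[-6,-39,0,0,0,0.5,0, -6.5,-38.5,0.5,0,0,1,0, -7,-39,0,0,0,0.5,0, -7.5,-38.5,0.5,0,0,1,0, -8,-38.5,0,0,0,0.5,0]
[-8.5,-38,0,0,0,1,0, -9.5,-38.5,0.5,0,0,0.5,0, -9,-38,0,0,0,1,0, -10.5,-38,0,0,0,0.5,0, -10.5,-38,0.5,0,0,1,0]
end [ 0.525  -0.0533  0.1949] [0.11  0.994 0.001]
```

>>> {"method": "servo_tool", "body": {"increments": [-6,-39,0,0,0,0.5,0,-6.5,-38.5,0.5,0,0,1,0,-7,-39,0,0,0,0.5,0,-7.5,-38.5,0.5,0,0,1,0,-8,-38.5,0,0,0,0.5,0]}}

```text
t: 39.25
tcp_pos: [0.4898, 0.1388, 0.1951]
eef_rot: [-0.001, 0.02, 1.0, 0.0]
wrist_force: [0.9, -0.5, -0.4]
opening: 0.009
gripper_force: 39.1
```

>>> {"method": "servo_tool", "body": {"increments": [-8.5,-38,0,0,0,1,0,-9.5,-38.5,0.5,0,0,0.5,0,-9,-38,0,0,0,1,0,-10.5,-38,0,0,0,0.5,0,-10.5,-38,0.5,0,0,1,0]}}

```text
t: 39.75
tcp_pos: [0.5247, -0.0542, 0.1938]
eef_rot: [-0.001, 0.055, 0.998, 0.001]
wrist_force: [0.1, -0.0, -1.7]
opening: 0.0092
gripper_force: 39.1
```

>>> {"method": "servo_tool", "body": {"increments": [0,0,0,0,0,0,0,0,0,0,0,0,0,0,0,0,0,0,0,0,0]}}

```text
t: 40.05
tcp_pos: [0.5251, -0.0513, 0.1944]
eef_rot: [-0.0, 0.054, 0.999, 0.001]
wrist_force: [-0.4, -0.4, -1.0]
opening: 0.0088
gripper_force: 39.2
```

Run:
```python
from h import *
s,p,R=tcp(); print(p,s['wrist_force'],s['opening'],s['gripper_force'])
c=cap('wrist','w16'); prof(c,.132,.08,(-.02,0,.02))
plan([(bis(.084,.12),Rd(1.465),0,3),(bis(.084,.1),Rd(1.465),0,6)],rmm=.5)
```

```text
[ 0.52505959 -0.05129749  0.19436354] [-0.35919245 -0.44614683 -0.98073251] 0.008801922272090663 39.17334794998169
-0.02 [138, 122, 108, 104, 124, 131, 152, 167, 138, 66, 72, 79, 161, 171, 147, 145, 148, 169, 169, 170, 170]
0 [221, 224, 227, 226, 225, 174, 172, 173, 155, 69, 77, 75, 179, 226, 213, 211, 211, 225, 226, 226, 226]
0.02 [187, 145, 102, 81, 76, 77, 78, 75, 86, 63, 79, 79, 78, 84, 81, 81, 83, 81, 84, 85, 82]
[0,-1,25,0,0,0,0, 0,-0.5,25,0,0,0,0, 0,-1,24.5,0,0,0,0, 0,0,3.5,0,0,0,0, 0,0,3,0,0,0,0]
[0,0,3.5,0,0,0,0, 0,0,3.5,0,0,0,0, 0,0,3.5,0,0,0,0, 0,0,3,0,0,0,0]
end [ 0.525  -0.0532  0.1001] [0.107 0.994 0.003]
```

>>> {"method": "servo_tool", "body": {"increments": [0,-1,25,0,0,0,0,0,-0.5,25,0,0,0,0,0,-1,24.5,0,0,0,0,0,0,3.5,0,0,0,0,0,0,3,0,0,0,0]}}

```text
t: 40.6
tcp_pos: [0.5255, -0.0539, 0.1143]
eef_rot: [0.0, 0.054, 0.999, 0.001]
wrist_force: [0.0, 0.5, -0.2]
opening: 0.0094
gripper_force: 39.2
```

>>> {"method": "servo_tool", "body": {"increments": [0,0,3.5,0,0,0,0,0,0,3.5,0,0,0,0,0,0,3.5,0,0,0,0,0,0,3,0,0,0,0,0,0,0,0,0,0,0]}}

```text
t: 41.1
tcp_pos: [0.5256, -0.0549, 0.1008]
eef_rot: [0.001, 0.055, 0.998, 0.001]
wrist_force: [-0.0, -0.9, -0.3]
opening: 0.0091
gripper_force: 39.2
```

>>> {"method": "servo_tool", "body": {"increments": [0,0,1,0,0,0,0,0,0,0,0,0,0,0,0,0,0,0,0,0,0]}}

```text
t: 41.4
tcp_pos: [0.5258, -0.055, 0.1001]
eef_rot: [0.001, 0.055, 0.998, 0.001]
wrist_force: [-0.4, -0.7, 0.4]
opening: 0.0092
gripper_force: 39.2
```

>>> {"method": "servo_tool", "body": {"increments": [0,0,1.5,0,0,0,0,0,0,0,0,0,0,0,0,0,0,0,0,0,0]}}

```text
t: 41.7
tcp_pos: [0.5257, -0.0549, 0.0984]
eef_rot: [0.001, 0.055, 0.998, 0.001]
wrist_force: [0.1, 0.5, -0.5]
opening: 0.0092
gripper_force: 39.2
```

>>> {"method": "servo_tool", "body": {"increments": [0,0,1,0,0,0,0,0,0,0,0,0,0,0,0,0,0,0,0,0,0]}}

```text
t: 42.0
tcp_pos: [0.5257, -0.0549, 0.0975]
eef_rot: [0.001, 0.055, 0.998, 0.001]
wrist_force: [-0.3, 0.4, 0.0]
opening: 0.009
gripper_force: 39.2
```

>>> {"method": "servo_tool", "body": {"increments": [0,0,0.5,0,0,0,0,0,0,0,0,0,0,0,0,0,0,0,0,0,0]}}

```text
t: 42.3
tcp_pos: [0.5258, -0.0549, 0.0973]
eef_rot: [0.001, 0.055, 0.998, 0.001]
wrist_force: [-1.2, -0.4, 5.1]
opening: 0.009
gripper_force: 39.8
```

>>> {"method": "servo_tool", "body": {"increments": [0,0,0,0,0,0,12,0,0,0,0,0,0,15,0,0,0,0,0,0,19,0,0,0,0,0,0,22,0,0,0,0,0,0,24]}}

```text
t: 42.8
tcp_pos: [0.5257, -0.0549, 0.0969]
eef_rot: [0.001, 0.055, 0.998, 0.001]
wrist_force: [0.9, -0.2, 0.1]
opening: 0.0242
gripper_force: 0.0
```

>>> {"method": "servo_tool", "body": {"increments": [0,0,-5,0,0,0,24,0,0,-15,0,0,0,24,0,0,-35,0,0,0,24,0,0,-40,0,0,0,24,0,0,-40,0,0,0,24]}}

```text
t: 43.3
tcp_pos: [0.525, -0.0553, 0.2336]
eef_rot: [0.001, 0.055, 0.998, 0.001]
wrist_force: [0.7, -0.5, 0.3]
opening: 0.0237
gripper_force: 0.0
```

>>> {"method": "servo_tool", "body": {"increments": [15,0,-30,0,0,0,24,15,-30,-10,0,0,0,24,15,-30,0,0,0,0,24,0,0,0,0,0,0,24,0,0,0,0,0,0,24]}}

```text
t: 43.8
tcp_pos: [0.4737, -0.1105, 0.2722]
eef_rot: [0.001, 0.056, 0.998, 0.001]
wrist_force: [0.2, 0.2, -0.5]
opening: 0.0239
gripper_force: 0.0
```

Run:
```python
from h import *
s,p,R=tcp(); print(p,s['wrist_force'],s['t'])
c=cap('wrist','w17'); t=cap('top','top17'); b=cap('side','s17')
prof(c,.084,.08,(-.04,-.02,0,.02,.04))
A=c['frame'][:260,60:620,::-1]
B=cv2.resize(b['frame'][165:265,280:380,::-1],(280,280),interpolation=cv2.INTER_CUBIC)
C=cv2.resize(t['frame'][155:235,235:385,::-1],(520,280),interpolation=cv2.INTER_CUBIC)
cv2.imwrite('pics/fin.png',np.vstack([cv2.resize(A,(690,320),interpolation=cv2.INTER_CUBIC) if 0 else cv2.copyMakeBorder(cv2.resize(A,(690,320)),0,0,0,110,cv2.BORDER_CONSTANT),np.hstack([B,C])]))
```

```text
[ 0.47372061 -0.11051658  0.27221863] [ 0.15186106  0.1512125  -0.50686639] 43.8
-0.04 [92, 129, 126, 127, 120, 95, 94, 101, 169, 206, 225, 207, 103, 99, 90, 74, 71, 75, 75, 78, 79]
-0.02 [93, 88, 75, 82, 101, 107, 105, 118, 153, 207, 228, 214, 163, 164, 158, 150, 134, 124, 112, 105, 106]
0 [153, 150, 151, 149, 151, 158, 171, 177, 161, 207, 230, 223, 227, 221, 215, 215, 221, 221, 176, 176, 176]
0.02 [117, 131, 146, 158, 165, 158, 126, 123, 157, 209, 231, 223, 224, 226, 217, 217, 178, 155, 148, 139, 124]
0.04 [93, 77, 73, 76, 78, 97, 98, 102, 153, 210, 231, 186, 103, 104, 96, 76, 76, 78, 74, 73, 83]
```

View pics/fin.png

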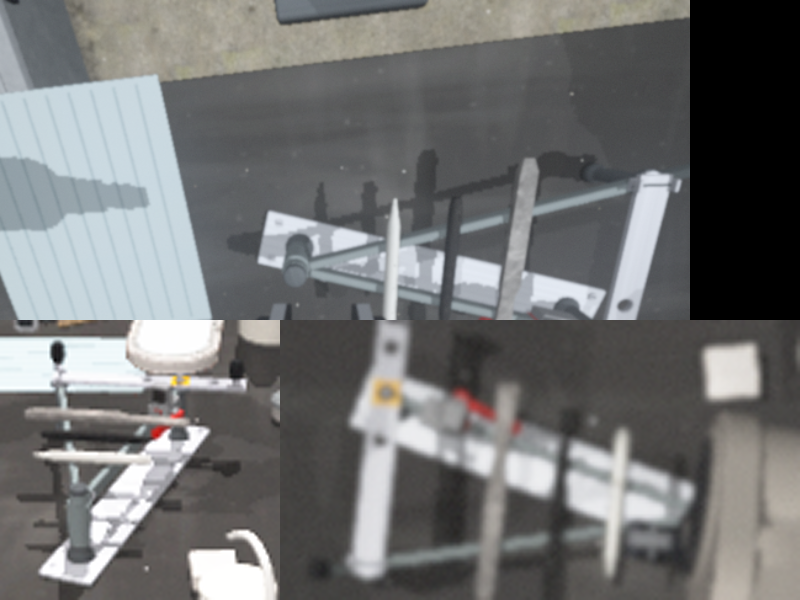

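All three tools lie apart across both rails: silver pen at (395,255), black pen at (452,255), scraper at (515,240). The stay is seated on the peg, and the lever is folded over along the rail. I'm handing the job in.

```bash
python3 -c "
from rig import ctrl
print(ctrl.close_job())"
```

```text
the job is handed in; nothing more can be done
None
```

The rack is set up and the job is handed in: the stay's yellow hole is over the peg, the stop is clamped at the red line, and the scraper and both pens (only three tools were out) lie apart across the rails; no verdict came back.

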